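Demagnetise ground vee blocks in a chute demagnetiser

TASK

The steel vee blocks on the bench came magnetised from the grinder: run them all through the chute demagnetiser. First switch its coil on: slide the dust cover on the control box fully aside, press the push button all the way down, and slide the cover fully shut to keep swarf off the button while the blocks go through. Then lay each block lengthwise on the open upper end of the chute and let it go, so that it slides through the coil and comes to rest in the lower run, against the stop or the block before it. When all are down, switch the coil off with the same button (cover aside, press it all the way down) and leave the cover fully shut and the blocks where they lie. Do not disturb the wax block, the polish tin or the jar.

Things in the scene. Friction and masses are not known exactly. Their poses are not given: they have to be found in the camera images.
- demagnetiser: bench demagnetiser, bolted down: dark base plate 100 x 345 x 12 mm with a sloping steel chute, a square copper coil round the chute and a grey control box in front. Origin on the bench under the chute's axis; its y points to the chute's high end, its -x to the front, where the control box stands (98 x 150 mm, centre at x -100, y -120 mm, top 60 mm above the bench)
- chute: polished steel chute, sloping 20 degrees. Origin: middle of its floor at the face of the stop, at the low end; x runs uphill along the floor, y across, z square to the floor. Lower run x = 0 to 262 mm: 48 mm between walls 22 mm high, a bar along its middle 51 mm above the floor (nothing can be put in from above), room for four blocks in a row. Blocks slide freely in it (friction about 0.2)
- coil_mouth (a point): middle of the chute floor at the upper face of the coil (chute x = 322 mm). The coil reaches 60 mm down the chute from here; its opening is 48 mm wide between the chute's walls and 56 mm high; outside it is 128 mm wide and its top 92 mm above the chute floor
- loading_point (a point): point on the middle of the chute floor (chute x = 385 mm) where the centre of a block goes, lengthwise along the chute, to be let go. The open loading end runs from chute x = 322 to 440 mm; its walls are only 10 mm high and flare from 46 mm apart at the coil to about 70 mm at the upper end
- dust_cover (a joint): sliding dust cover over the push button: 0 = shut, 0.065 m = fully open; it slides along the demagnetiser's +y, drags with about 1.5 N and stays where it is left
- cover_tab (a point): middle of the top edge of the cover's black upright finger tab: 36 mm along the demagnetiser's x, 10 mm thick along its y (the way it slides), standing 26 mm above the steel cover plate; moves with the cover. The aluminium rails beside the plate are 60 mm apart, their tops 22 mm below the tab's top. With the cover fully open the tab is 92 mm from the button's centre
- power_button (a joint): travel of the on/off push button: 0 = up, 0.006 m = fully down; sprung, fully down takes 5 N
- power_button_top (a point): centre of the top of the round black push button, 26 mm across, on the control box; pressed straight down. With the cover shut it lies under the cover plate, 4 mm below it; the rails either side stand 10 mm higher than the button, 60 mm apart
- vee_block_0: ground steel vee block, 60 mm long (its x), 40 mm wide (its y), 32 mm high (its z), 0.3 to 0.5 kg, a 28 mm wide, 14 mm deep V groove along the middle of its top face; origin at its centre, so 16 mm above the bench as it lies. Two to four such blocks are on the bench, groove up; the absent ones read None from the start
- vee_block_1: ground steel vee block, 60 mm long (its x), 40 mm wide (its y), 32 mm high (its z), 0.3 to 0.5 kg, a 28 mm wide, 14 mm deep V groove along the middle of its top face; origin at its centre, so 16 mm above the bench as it lies. Two to four such blocks are on the bench, groove up; the absent ones read None from the start
- vee_block_2: ground steel vee block, 60 mm long (its x), 40 mm wide (its y), 32 mm high (its z), 0.3 to 0.5 kg, a 28 mm wide, 14 mm deep V groove along the middle of its top face; origin at its centre, so 16 mm above the bench as it lies. Two to four such blocks are on the bench, groove up; the absent ones read None from the start
- vee_block_3: ground steel vee block, 60 mm long (its x), 40 mm wide (its y), 32 mm high (its z), 0.3 to 0.5 kg, a 28 mm wide, 14 mm deep V groove along the middle of its top face; origin at its centre, so 16 mm above the bench as it lies. Two to four such blocks are on the bench, groove up; the absent ones read None from the start
- wax_block: yellow block of wax, 39 x 59 x 27 mm, not steel; to be left alone; origin under its centre
- polish_tin: round blue tin of polish, 68 mm across, 42 mm high, beyond the chute's low end; to be left alone; origin under its centre
- flux_jar: glass jar with a black cap, 56 mm across, 68 mm high, at the back left; to be left alone; origin under its centre
There are look-alikes about, which are no part of the job. Leave any blue look-alike of the vee_block_1 alone.

How it is judged (in metres and radians):
On the way, in this order (a step that is already met when the one before it is completed fails the run):
1. the dust cover is slid aside, clear of the button, while no block is in the chute (value of joint dust_cover above 0.05 m and not (x of vee_block_0 in the frame of chute between 0 and 0.35 m and y of vee_block_0 in the frame of chute between -0.03 and 0.03 m and z of vee_block_0 in the frame of chute between 0 and 0.035 m) and not (x of vee_block_1 in the frame of chute between 0 and 0.35 m and y of vee_block_1 in the frame of chute between -0.03 and 0.03 m and z of vee_block_1 in the frame of chute between 0 and 0.035 m) and not (x of vee_block_2 in the frame of chute between 0 and 0.35 m and y of vee_block_2 in the frame of chute between -0.03 and 0.03 m and z of vee_block_2 in the frame of chute between 0 and 0.035 m) and not (x of vee_block_3 in the frame of chute between 0 and 0.35 m and y of vee_block_3 in the frame of chute between -0.03 and 0.03 m and z of vee_block_3 in the frame of chute between 0 and 0.035 m)), for 0.1 s.
2. the push button is pressed down with the cover open, before any block is in the chute (all of step 1 and value of joint power_button above 0.0045 m), for 0.05 s.
3. every block present lies in the lower run, below the coil, with the dust cover shut (value of joint dust_cover below 0.006 m and x of vee_block_0 in the frame of chute between 0 and 0.235 m and y of vee_block_0 in the frame of chute between -0.03 and 0.03 m and z of vee_block_0 in the frame of chute between 0 and 0.035 m and x of vee_block_1 in the frame of chute between 0 and 0.235 m and y of vee_block_1 in the frame of chute between -0.03 and 0.03 m and z of vee_block_1 in the frame of chute between 0 and 0.035 m and x of vee_block_2 in the frame of chute between 0 and 0.235 m and y of vee_block_2 in the frame of chute between -0.03 and 0.03 m and z of vee_block_2 in the frame of chute between 0 and 0.035 m and x of vee_block_3 in the frame of chute between 0 and 0.235 m and y of vee_block_3 in the frame of chute between -0.03 and 0.03 m and z of vee_block_3 in the frame of chute between 0 and 0.035 m), for 0.3 s.
4. the dust cover is slid aside again, with every block still in the lower run (value of joint dust_cover above 0.05 m and x of vee_block_0 in the frame of chute between 0 and 0.235 m and y of vee_block_0 in the frame of chute between -0.03 and 0.03 m and z of vee_block_0 in the frame of chute between 0 and 0.035 m and x of vee_block_1 in the frame of chute between 0 and 0.235 m and y of vee_block_1 in the frame of chute between -0.03 and 0.03 m and z of vee_block_1 in the frame of chute between 0 and 0.035 m and x of vee_block_2 in the frame of chute between 0 and 0.235 m and y of vee_block_2 in the frame of chute between -0.03 and 0.03 m and z of vee_block_2 in the frame of chute between 0 and 0.035 m and x of vee_block_3 in the frame of chute between 0 and 0.235 m and y of vee_block_3 in the frame of chute between -0.03 and 0.03 m and z of vee_block_3 in the frame of chute between 0 and 0.035 m), for 0.1 s.
5. the button is pressed down a second time, with every block in the lower run (all of step 4 and value of joint power_button above 0.0045 m), for 0.05 s.
At the end, for the whole second after the job is handed in: the dust cover is shut to within 6 mm, and every vee block present lies at rest on the floor of the lower run, wholly below the coil (its centre less than 235 mm up the chute from the stop) (all of step 3 and linear speed of each of vee_block_0, vee_block_1, vee_block_2, vee_block_3 below 0.02 m/s); the robot touches nothing.
It fails at once if the wax block, the polish tin or the jar is moved more than 4 cm (distance of any of wax_block, polish_tin, flux_jar from where it was at the start of the episode above 0.04 m).
Of vee_block_0, vee_block_1, vee_block_2, vee_block_3 only 2 to 4 are there at a start; the rules pass over those that are not, and their reading is None.
At some moment in a run one of vee_block_0, vee_block_1, vee_block_2, vee_block_3 may be knocked a few centimetres aside while the robot is not near it.
Once in a run the grip may slacken for a moment while it holds something.
It also fails if it takes over 210 s, if anything falls off the work surface, if the arm or the gripper's body presses on something with over 40 N, if the wrist force passes 120 N, or if a joint passes its speed limit or range.

ROBOT

A 7-joint arm with a two-finger parallel gripper is mounted at the origin on a cart in front of the work surface, level with it; the furniture and walls round the work are solid. World frame = base frame: x ahead of the robot, y to its left, z up, the work surface at z = 0. Lengths are in m, angles in degrees, forces in N, time in s.
With the tool pointing down it reaches from about 0.35 to 0.9 m from the base axis. Payload 19.9 kg.
Tool frame: the origin (TCP) lies at the very end of the fingers, on their centre line; the grasp point (between the pads) lies 19 mm behind it (ctrl.grip_depth is the distance from the TCP to the grasp point, in m); z points along the fingers, y is the line along which they close (so a half turn about z gives the same grasp; the last joint's range is limited). The gripper opens to 85 mm and grips with 20 to 120 N. Pads are 22 mm wide; open, the fingers measure 114 mm over their backs; the gripper's body (76 mm by 85 mm) begins 54 mm behind the grasp point. The pads swing forward as they close: fully open they stand 13 mm farther back than shut.
Start: joints at [-72.393, 23.915, -0.59, 92.452, 0.269, 63.638, -3.037], TCP at [0.214, 0.587, 0.231] pointing down, gripper open.
Joint ranges: [-161.28, 161.28], [-22.2, 115.67], [-73.04, 71.86], [3.21, 147.25], [-68.34, 248.33], [10.77, 114.83], [-161.83, 161.83]. Speed limits (degrees/s): [108.29, 108.29, 136.94, 136.94, 172.46, 172.46, 172.46].

INTERFACE

Orientations are given as [roll, pitch, yaw] about the fixed x, y, z axes, in that order (R = Rz(yaw) Ry(pitch) Rx(roll)).
In Python, from station import ctrl, imaging, job gives the robot as it stands. The module is installed in compiled form; this text tells all that it offers.
- The arm moves only by the tool send_rows, never from a script. Its arguments are lists of equal length, an entry for each row: "linear": the shift along the tool's x, y, z in mm, a list of three; "roll": the turn about the tool's z in degrees. In form: {"linear": [[x, y, z], ...], "roll": [roll, ...]}. A call has 1 to 5 rows; each row is the pose to reach, as a shift and turn from the pose commanded when the call began, along the tool's axes at that moment; what a row does not reach only later rows make up. A row lasts 1/10 s, in which the tool goes at most 50 mm and 8.59 degrees, less where a joint would pass 70% of its speed; a pose out of reach is approached as far as the arm can. A call with a gripper value outside its range is refused whole. "jaw" is the finger opening in mm, from 0 to 85.4, set as the call begins (left out, the last holds). The fingers move at their own pace and stop on an object; "newtons" is the grip in N (left out, the last holds). Time passes only in rows, so rows that repeat a pose let the fingers close. It gives the time, the measured TCP pose, the force, the opening and the grip force at its end, in the units of the state.
- ctrl.get_state(): the state, without advancing time (a new reading comes with each control period).
- imaging.capture(name): name is "scene" or "top" or "wrist"; returns the picture (400x640x3 uint8, blue, green, red); there is no depth.
- imaging.camera_model(name): a dict with "fx", "fy", "cx", "cy" (pixels), "xyz" and "orientation" of the camera in the world; the wrist camera has in their place "hand_eye" (4x4, takes a point from camera to tool coordinates, whose origin is the TCP and whose axes are the flange's). Camera axes: x right, y down, z forward; pixel columns grow to the right and rows downward; lengths in m; the calibration is good to about 2 mm. A picture is of the moment at which its call begins: read the wrist's pose just before it. camera_model takes no time and is no camera call.
- job.close_job(): hands the job in; it is judged then, once.
The state is a dict: "time": time; "joint_pos": joint angles; "qd": joint speeds; "joint_torque": joint torques, N m; "ee_pos": TCP position; "eef_rot": TCP orientation; "contact_force": force on the tool from outside, world axes, zero at the start; "moment": the same for the moment, N m; "grip_width": finger opening in m; "grasp_force": force on a finger pad.
Only numpy, scipy, OpenCV 4.12 (cv2) and the standard library are available. Lean on these libraries where they do the work, as an engineer would, in place of code of your own. Each camera call takes 0.05 s, during which the arm holds its last target. There are 200 camera calls.

## Working session

There is one attempt and no reset: what is moved stays moved. The work goes in short steps, Python scripts to look and compute and a tool call to move; the robot and the scene stay as the last step left them, time stands still between calls to the robot, and variables do not carry over. Pictures are saved under pics/ and viewed, at most 14 in all, crops included, and the job is handed in when it is done.

Besides the shell and the picture viewer there is one more tool, called after "Emit:" as a command line: name --pt "numbers of a row" for each row, then --argument value for the rest. send_rows: Moves the arm, as the interface text tells. Its arguments: {"type":"object","properties":{"linear":{"type":"array","items":{"type":"array","items":{"type":"number"}}},"roll":{"type":"array","items":{"type":"number"}},"jaw":{"type":"number"},"newtons":{"type":"number"}},"required":["linear","roll"]}

```bash
mkdir -p pics; cat > h.py <<'E'
import numpy as np, cv2
from scipy.spatial.transform import Rotation as R
from station import ctrl, imaging, job
def cap(n,f):
    im=imaging.capture(n); cv2.imwrite('pics/'+f,im); return im
def cam(n):
    m=imaging.camera_model(n); K=np.array([[m['fx'],0,m['cx']],[0,m['fy'],m['cy']],[0,0,1]])
    if 'hand_eye' in m:
        s=ctrl.get_state(); H=np.eye(4); H[:3,:3]=R.from_euler('xyz',s['eef_rot'],degrees=True).as_matrix(); H[:3,3]=s['ee_pos']
        T=H@np.array(m['hand_eye']); return K,T[:3,:3],T[:3,3]
    return K,R.from_euler('xyz',m['orientation'],degrees=True).as_matrix(),np.array(m['xyz'])
def px(c,u,v,z):
    K,r,t=c; d=r@np.linalg.inv(K)@[u,v,1]; return t+d*(z-t[2])/d[2]
def proj(c,P):
    K,r,t=c; q=K@(r.T@(np.asarray(P)-t)); return q[:2]/q[2]
E
python3 - <<'E'
from h import *
cap('scene','s0.png');cap('top','t0.png')
print(ctrl.get_state())
for n in('scene','top','wrist'):print(imaging.camera_model(n))
E
```

```text
{'time': 0.1, 'joint_pos': array([-72.39369364,  23.94545423,  -0.59273437,  92.48023485,
         0.2664559 ,  63.63831699,  -3.03689089]), 'qd': array([ 0.07577665, -0.03875565,  0.02460253, -0.14875869,  0.0075824 ,
       -0.08584841,  0.12232624]), 'joint_torque': array([ 9.51577276e-04, -8.65830088e+01,  6.80017322e-01, -4.35649538e+01,
        1.91362796e-02,  4.76467540e-03, -3.10636995e-05]), 'ee_pos': array([0.21346827, 0.58709522, 0.23072702]), 'eef_rot': array([-1.79937367e+02,  1.36981198e-03,  1.60017104e+02]), 'contact_force': array([-0.19998321, -0.41855457, -1.41966559]), 'moment': array([-0.08784377,  0.01807218, -0.04514394]), 'grasp_force': 0.0, 'grip_width': 0.08535514541798774}
{'fx': 495.23452767654766, 'fy': 495.23452767654766, 'cx': 317.46222662597364, 'cy': 201.43277349442525, 'xyz': array([-0.36842584, -0.77281512,  0.73800319]), 'orientation': array([-117.70171575,   -1.04292752,  -45.6169261 ])}
{'fx': 379.070499654566, 'fy': 379.070499654566, 'cx': 319.49977938032544, 'cy': 203.4127135471088, 'xyz': array([0.45721659, 0.04502292, 1.19841589]), 'orientation': array([-178.68623581,    0.55807226,  -90.8275856 ])}
{'fx': 321.88160012436896, 'fy': 321.88160012436896, 'cx': 321.120053699788, 'cy': 197.87962507727843, 'hand_eye': array([[ 2.23706256e-04, -9.61375140e-01, -2.75241330e-01,
         7.04439587e-02],
       [ 9.99999886e-01,  9.87018037e-05,  4.68013905e-04,
         3.88180445e-04],
       [-4.22770118e-04, -2.75241403e-01,  9.61375052e-01,
        -1.41759207e-01],
       [ 0.00000000e+00,  0.00000000e+00,  0.00000000e+00,
         1.00000000e+00]])}
```

View pics/s0.png

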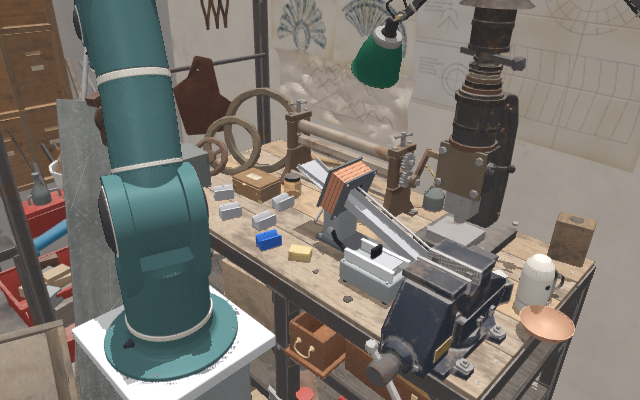

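View pics/t0.png

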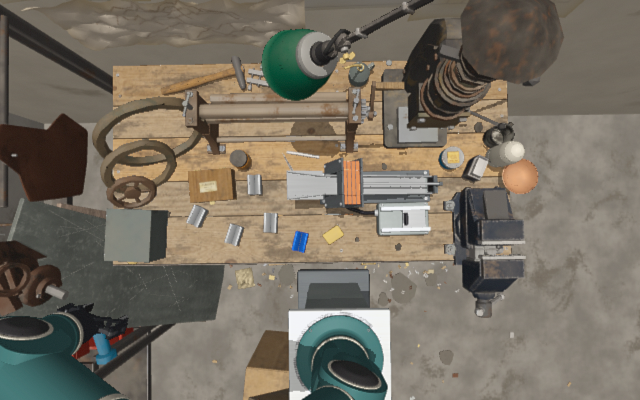

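The top view shows four grey vee blocks near (254,184), (197,215), (234,234) and (270,223). The blue decoy is at (300,241), the wax at (333,235), and the control box at (404,218). The chute's high end is on the left, which is world +y.

```bash
python3 - <<'E'
from h import *
t=cv2.imread('pics/t0.png')
a=cv2.resize(t[145:250,185:345],None,fx=5,fy=5,interpolation=cv2.INTER_CUBIC)
cv2.imwrite('pics/c1.png',a)
a=cv2.resize(t[145:245,280:445],None,fx=4.8,fy=4.8,interpolation=cv2.INTER_CUBIC)
cv2.imwrite('pics/c2.png',a)
E
```

```text
(no output)
```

View pics/c1.png

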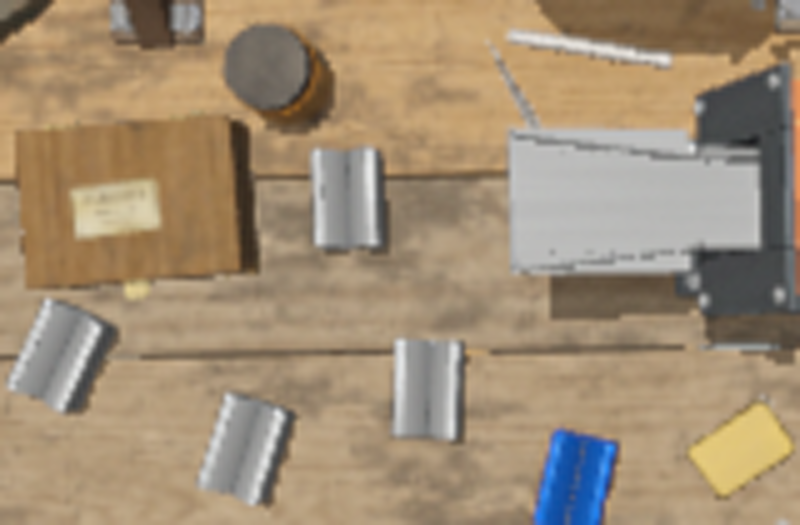

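View pics/c2.png

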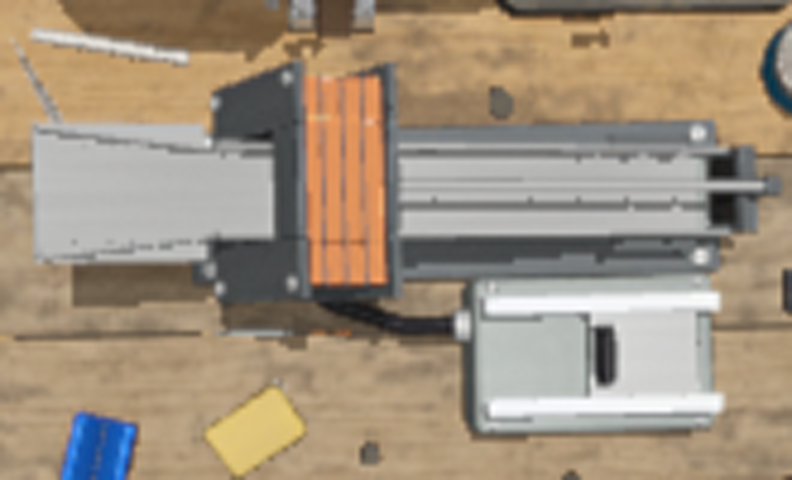

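The enlarged crops give clear block corners, the tab at crop (604,355), and the chute and box edges.

```bash
python3 - <<'E'
from h import *
c=cam('top')
f1=lambda p,z:px(c,185+(p[0]+.5)/5-.5,145+(p[1]+.5)/5-.5,z)
f2=lambda p,z:px(c,280+(p[0]+.5)/4.8-.5,145+(p[1]+.5)/4.8-.5,z)
for n,q in dict(back=[(312,149),(380,148),(384,247),(315,249)],left=[(47,298),(105,328),(65,411),(8,385)],mid=[(228,393),(290,410),(258,505),(200,487)],right=[(395,340),(463,340),(460,440),(393,438)]).items():
    P=np.array([f1(p,.032) for p in q])[:,:2]; d=P[0]+P[1]-P[2]-P[3]
    print(n,P.mean(0).round(4),'ang',np.degrees(np.arctan2(d[1],d[0])).round(1),'L',np.linalg.norm(d)/2,'W',np.linalg.norm(P[0]-P[1]))
print('wax',f1((742,450),.027),'jar',f1((268,67),.068),'blue',f1((578,490),.03))
print('box');[print(f2(p,.06)) for p in [(467,280),(712,280),(712,432),(477,432)]]
print('tab',f2((604,355),.094),f2((604,329),.09),f2((604,384),.09))
print('base plate low end z12',f2((718,123),.012),f2((718,268),.012))
for z in(.15,.19):print('chute top edges',z,f2((34,125),z),f2((37,262),z))
print('bar end',f2((770,186),.07),'bar at coil',f2((400,186),.15))
E
```

```text
back [0.5463 0.2569] ang 1.4 L 0.06156291435735556 W 0.04208036119690666
left [0.4518 0.438 ] ang -25.5 L 0.05768837198904391 W 0.04053465103176657
mid [0.3928 0.3225] ang -18.2 L 0.06089803435047875 W 0.039734198849528723
right [0.4276 0.2088] ang -2.1 L 0.06091241749895683 W 0.04194523650359996
wax [0.38742757 0.01579733 0.027     ] jar [0.62301911 0.29737274 0.068     ] blue [0.36442832 0.1171496  0.03      ]
box
[ 0.48238352 -0.11645182  0.06      ]
[ 0.48014208 -0.26913032  0.06      ]
[ 0.38544589 -0.26714285  0.06      ]
[ 0.38747286 -0.12098106  0.06      ]
tab [ 0.43501475 -0.19361114  0.094     ] [ 0.45072045 -0.19478536  0.09      ] [ 0.41733891 -0.19412998  0.09      ]
base plate low end z12 [ 0.58338017 -0.28842308  0.012     ] [ 0.48885862 -0.28643217  0.012     ]
chute top edges 0.15 [0.57366646 0.14460389 0.15      ] [0.49441822 0.14385851 0.15      ]
chute top edges 0.19 [0.56922357 0.1408046  0.19      ] [0.49299887 0.14008766 0.19      ]
bar end [ 0.53762432 -0.30340359  0.07      ] bar at coil [ 0.53515216 -0.06609496  0.15      ]
```

```bash
cat >> h.py <<'E'
def st():
    s=ctrl.get_state(); print('t',round(s['time'],2),'pos',(1e3*s['ee_pos']).round(1),'rot',s['eef_rot'].round(1),'F',s['contact_force'].round(1),'w',round(1e3*s['grip_width'],1),'g',round(s['grasp_force'],1),'j7',s['joint_pos'][6].round(0)); return s
def to(x,y,z,yaw=None,frm=None):
    s=ctrl.get_state(); p=1e3*s['ee_pos'] if frm is None else np.array(frm[:3],float); Y=s['eef_rot'][2] if frm is None else frm[3]
    Rm=R.from_euler('xyz',[180,0,Y],degrees=True).as_matrix(); d=Rm.T@(np.array([x,y,z])-p)
    r=0 if yaw is None else -((yaw-Y+180)%360-180)
    print('lin',d.round(1),'roll',round(r,1)); return (x,y,z,Y-r)
E
python3 - <<'E'
from h import *
st(); a=to(400,150,310,180); b=to(435,-240,200,180,frm=a)
E
```

```text
t 0.1 pos [213.5 587.1 230.7] rot [-179.9    0.   160. ] F [-0.2 -0.4 -1.4] w 85.4 g 0.0 j7 -3.0
lin [-324.7 -347.   -79.3] roll -20.0
lin [ -35. -390.  110.] roll -0.0
```

Emit:
send_rows --pt "-40 -40 -40" --pt "-80 -80 -80" --pt "-110 -115 -80" --pt "-140 -150 -80" --pt "-165 -175 -80" --roll '[0,0,0,0,0]' --jaw 0

```text
time: 0.6
ee_pos: [0.3047, 0.375, 0.3113]
eef_rot: [180.0, 0.0, 160.0]
contact_force: [1.7, 0.1, -0.2]
grip_width: 0.0122
grasp_force: 0.0
```

Emit:
send_rows --pt "-32 -34 0" --pt "-64 -68 0" --pt "-96 -102 0" --pt "-128 -136 0" --pt "-160 -172 0" --roll '[-5,-10,-15,-20,-20]'

```text
time: 1.1
ee_pos: [0.3962, 0.1587, 0.3108]
eef_rot: [180.0, -0.0, -179.8]
contact_force: [1.2, 1.1, 0.6]
grip_width: 0.0002
grasp_force: 0.0
```

```bash
python3 - <<'E'
from h import *
st(); to(435,-240,200,180)
E
```

```text
t 1.1 pos [396.2 158.7 310.8] rot [ 180.    -0.  -179.8] F [1.2 1.1 0.6] w 0.2 g 0.0 j7 64.0
lin [ -37.2 -398.8  110.8] roll 0.2
```

Emit:
send_rows --pt "-10 -48 0" --pt "-20 -96 0" --pt "-30 -144 0" --pt "-37 -192 0" --pt "-37 -240 0" --roll '[0,0,0,0,0]'

```text
time: 1.6
ee_pos: [0.4331, -0.0815, 0.3108]
eef_rot: [-180.0, 0.0, -180.0]
contact_force: [0.5, 0.2, 0.2]
grip_width: 0.0001
grasp_force: 0.0
```

Emit:
send_rows --pt "0 -48 0" --pt "0 -96 25" --pt "0 -144 60" --pt "0 -159 100" --pt "0 -159 111" --roll '[0,0,0,0,0]'

```text
time: 2.1
ee_pos: [0.4308, -0.2409, 0.1964]
eef_rot: [-180.0, -0.3, 179.8]
contact_force: [-0.0, 0.7, 0.5]
grip_width: 0.0
grasp_force: 0.0
```

```bash
python3 - <<'E'
from h import *
st(); c=cam('wrist'); im=cap('wrist','w1.png')
np.savez('w1.npz',K=c[0],r=c[1],t=c[2])
E
```

```text
t 2.1 pos [ 430.8 -240.9  196.4] rot [-180.    -0.3  179.8] F [-0.   0.7  0.5] w 0.0 g 0.0 j7 129.0
```

View pics/w1.png

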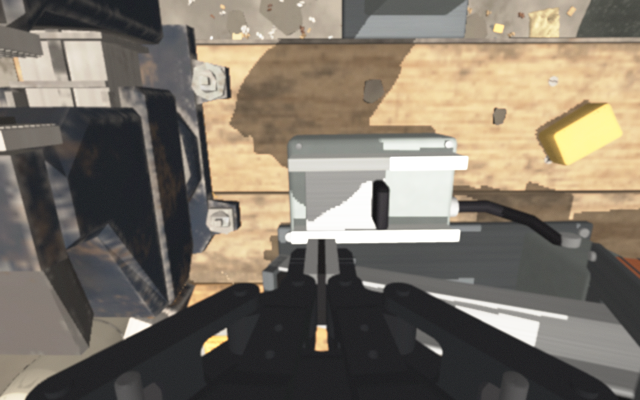

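```bash
python3 - <<'E'
import cv2
t=cv2.imread('pics/w1.png')
cv2.imwrite('pics/c3.png',cv2.resize(t[125:250,270:475],None,fx=3.9,fy=3.9,interpolation=cv2.INTER_CUBIC))
E
```

```text
(no output)
```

View pics/c3.png

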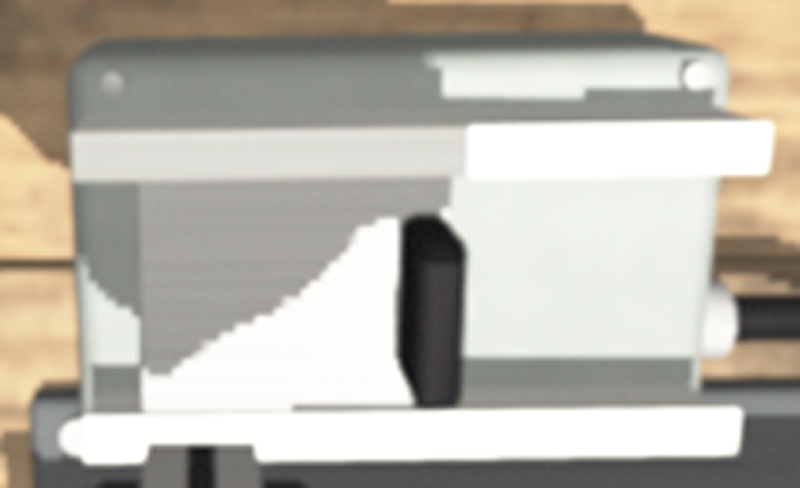

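```bash
python3 - <<'E'
from h import *
w=np.load('w1.npz'); cw=(w['K'],w['r'],w['t']); ct=cam('top')
g=lambda u,v:(270+(u+.5)/3.9-.5,125+(v+.5)/3.9-.5)
for z in (.06,.07,.08,.09,.1,.11):
    a=[px(cw,*g(*p),z) for p in[(417,260),(463,260),(463,407),(417,407)]]
    print(z,'wrist',np.mean(a,0)[:2].round(4),'len',a[3][0]-a[0][0],'wid',a[1][1]-a[0][1],'top',px(ct,405.4,218.9,z)[:2].round(4))
# rails: inner edges, plate left edge
for z in (.06,.07,.08):
    print(z,'railgap',[px(cw,*g(*p),z)[0].round(4) for p in[(260,183),(260,408)]],'plate end y',px(cw,*g(140,300),z)[1].round(4), 'top plate end', px(ct,280+712/4.8,219,z)[:2].round(4))
E
```

```text
0.06 wrist [ 0.4516 -0.1847] len 0.03597664747203383 wid 0.010538899806442653 top [ 0.4333 -0.2008]
0.07 wrist [ 0.4484 -0.1866] len 0.03468471386003502 wid 0.010160444340184566 top [ 0.4335 -0.1987]
0.08 wrist [ 0.4451 -0.1886] len 0.033392780248036213 wid 0.009781988873926478 top [ 0.4337 -0.1965]
0.09 wrist [ 0.4419 -0.1906] len 0.032100846636037406 wid 0.009403533407668446 top [ 0.434  -0.1943]
0.1 wrist [ 0.4386 -0.1926] len 0.030808913024038598 wid 0.009025077941410359 top [ 0.4342 -0.1922]
0.11 wrist [ 0.4354 -0.1946] len 0.029516979412039734 wid 0.008646622475152271 top [ 0.4344 -0.19  ]
0.06 railgap [np.float64(0.4156), np.float64(0.4697)] plate end y -0.2544 top plate end [ 0.432  -0.2693]
0.07 railgap [np.float64(0.4136), np.float64(0.4658)] plate end y -0.2539 top plate end [ 0.4323 -0.2665]
0.08 railgap [np.float64(0.4117), np.float64(0.4619)] plate end y -0.2534 top plate end [ 0.4325 -0.2638]
```

The tab shows its top face at crop (417–463, 260–407), so it's near (0.436, -0.193), z about 0.094. I'll descend on its -y side.

Emit:
send_rows --pt "-3 14 30" --pt "-3 14 70" --pt "-3 14 100" --pt "-3 14 112" --pt "-3 14 112" --roll '[0,0,0,0,0]'

```text
time: 2.65
ee_pos: [0.4358, -0.2242, 0.0875]
eef_rot: [180.0, -0.1, -180.0]
contact_force: [0.5, -0.4, 0.6]
grip_width: -0.0001
grasp_force: 0.0
```

```bash
python3 - <<'E'
from h import *
st(); c=cam('wrist'); im=cap('wrist','w2.png')
E
```

```text
t 2.65 pos [ 435.8 -224.2   87.5] rot [ 1.8e+02 -1.0e-01 -1.8e+02] F [ 0.5 -0.4  0.6] w -0.1 g 0.0 j7 135.0
```

View pics/w2.png

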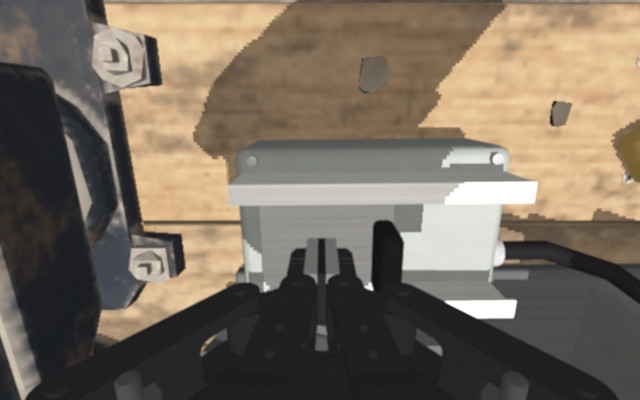

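The closed tips at (322,240) sit clear on the -y side of the tab, which spans columns 373–402. I'll go a little lower, then push.

Emit:
send_rows --pt "0 0 3" --pt "0 0 6" --pt "0 10 7" --pt "0 20 7" --pt "0 20 7" --roll '[0,0,0,0,0]'

```text
time: 3.2
ee_pos: [0.4369, -0.2045, 0.0827]
eef_rot: [180.0, 0.1, -180.0]
contact_force: [-10.0, 1.5, 36.7]
grip_width: 0.0001
grasp_force: 18.1
```

Emit:
send_rows --pt "0 10 0" --pt "0 20 0" --pt "0 30 0" --pt "0 40 0" --pt "0 40 0" --roll '[0,0,0,0,0]'

```text
time: 3.7
ee_pos: [0.4373, -0.1655, 0.0828]
eef_rot: [-179.9, 0.2, 180.0]
contact_force: [-8.4, -2.2, 34.6]
grip_width: 0.0
grasp_force: 16.6
```

```bash
python3 - <<'E'
from h import *
st(); cap('top','t1.png')
t=cv2.imread('pics/t1.png')
cv2.imwrite('pics/c4.png',cv2.resize(t[175:255,350:470],None,fx=4,fy=4,interpolation=cv2.INTER_CUBIC))
E
```

```text
t 3.7 pos [ 437.3 -165.5   82.8] rot [-179.9    0.2  180. ] F [-8.4 -2.2 34.6] w 0.0 g 16.6 j7 129.0
```

The tips are pressing on the cover plate, so it's at z≈0.0825. I'll raise slightly and look.

Emit:
send_rows --pt "0 0 -4" --pt "0 0 -5" --pt "0 0 -5" --roll '[0,0,0]'

```text
time: 4.05
ee_pos: [0.4363, -0.1644, 0.0861]
eef_rot: [180.0, 0.0, -180.0]
contact_force: [-0.4, 0.6, -0.5]
grip_width: 0.0001
grasp_force: 0.0
```

```bash
python3 - <<'E'
from h import *
st(); cap('wrist','w3.png')
E
```

```text
t 4.05 pos [ 436.3 -164.4   86.1] rot [ 180.    0. -180.] F [-0.4  0.6 -0.5] w 0.1 g 0.0 j7 128.0
```

View pics/w3.png

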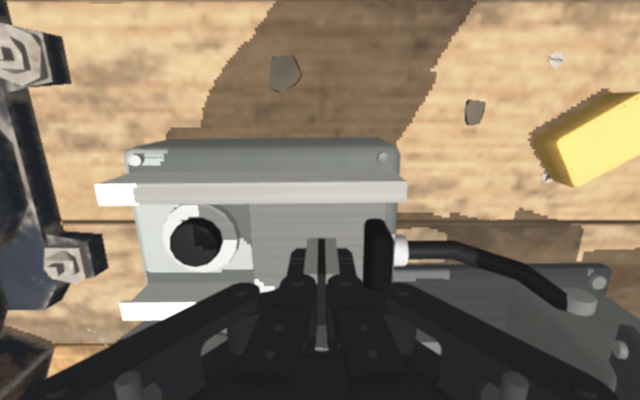

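The button is exposed at (196,240) and the tab is at columns 363–393, just ahead of the tips. I'll push further in small steps.

Emit:
send_rows --pt "0 5 0" --pt "0 10 0" --pt "0 13 0" --pt "0 13 0" --roll '[0,0,0,0]'

```text
time: 4.5
ee_pos: [0.4359, -0.157, 0.086]
eef_rot: [-179.5, 0.1, 179.8]
contact_force: [2.2, -45.0, -19.1]
grip_width: -0.0002
grasp_force: 22.0
```

Emit:
send_rows --pt "0 2 0" --pt "0 4 0" --pt "0 4 0" --roll '[0,0,0]'

```text
time: 4.8
ee_pos: [0.4359, -0.1565, 0.0861]
eef_rot: [-179.2, 0.2, 179.6]
contact_force: [2.4, -70.3, -31.0]
grip_width: -0.0002
grasp_force: 34.5
```

Emit:
send_rows --pt "0 -10 0" --pt "0 -15 -20" --pt "0 -20 -40" --pt "0 -40 -40" --pt "0 -60 -40" --roll '[0,0,0,0,0]'

```text
time: 5.3
ee_pos: [0.4365, -0.2072, 0.1262]
eef_rot: [180.0, 0.1, -179.9]
contact_force: [0.4, 0.6, -0.9]
grip_width: -0.0004
grasp_force: 0.0
```

```bash
python3 - <<'E'
from h import *
import json
m=imaging.camera_model('wrist');K=np.array([[m['fx'],0,m['cx']],[0,m['fy'],m['cy']],[0,0,1]])
H=np.eye(4);H[:3,:3]=R.from_euler('xyz',[180,0,180],degrees=True).as_matrix();H[:3,3]=[.4363,-.1644,.0861]
T=H@m['hand_eye'];c=(K,T[:3,:3],T[:3,3])
for z in(.07,.075,.08):print(z,px(c,197,240,z),'tip proj',proj(c,[.4363,-.1644,.0861]))
for z in(.1,.108):print('tab',px(c,389,225,z),px(c,365,225,z))
st(); c=cam('wrist');im=cap('wrist','w4.png')
g=cv2.cvtColor(im,cv2.COLOR_BGR2GRAY);n,l,s,ce=cv2.connectedComponentsWithStats((g<60).astype(np.uint8))
for i in range(1,n):
    if 200<s[i][4]<4000:print(s[i],ce[i],px(c,*ce[i],.0765))
E
```

```text
0.07 [ 0.43447085 -0.22952442  0.07      ] tip proj [319.78836304 256.86479549]
0.075 [ 0.43230292 -0.22744364  0.075     ] tip proj [319.78836304 256.86479549]
0.08 [ 0.43013498 -0.22536286  0.08      ] tip proj [319.78836304 256.86479549]
tab [ 0.41459499 -0.13502236  0.1       ] [ 0.41459565 -0.14518599  0.1       ]
tab [ 0.41155603 -0.13682486  0.108     ] [ 0.41155666 -0.14635257  0.108     ]
t 5.3 pos [ 436.5 -207.2  126.2] rot [ 1.800e+02  1.000e-01 -1.799e+02] F [ 0.4  0.6 -0.9] w -0.4 g 0.0 j7 131.0
[  8   0  39  10 261] [31.37547893  3.49808429] [ 0.31486113 -0.35946647  0.0765    ]
[ 97   0  18  31 362] [105.9558011   14.05524862] [ 0.3197424  -0.32109725  0.0765    ]
[150  46  12  40 279] [155.86379928  65.99283154] [ 0.3453713  -0.29818135  0.0765    ]
[ 116  101   29  109 1182] [130.32571912 154.14043993] [ 0.39425338 -0.32019316  0.0765    ]
[ 265  197   35   38 1050] [282.36190476 215.81047619] [ 0.43288946 -0.23092544  0.0765    ]
[ 425  196  186   82 3786] [489.03856313 237.2155309 ] [ 0.44714965 -0.09882802  0.0765    ]
[144 213  39  37 300] [172.57333333 227.93666667] [ 0.44117443 -0.30094143  0.0765    ]
[ 619  283   21   86 1076] [631.83085502 332.35687732] [0.5191274  0.01224333 0.0765    ]
```

View pics/w4.png

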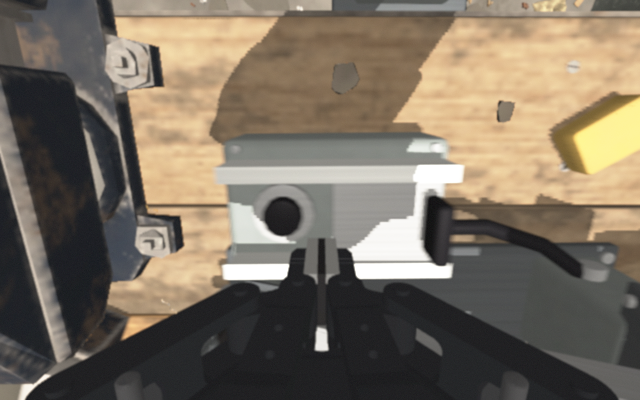

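The cover is open, with the tab at columns 425–450. The button is at (282,216), which gives about (0.4335, -0.229). Next I'll press it.

Emit:
send_rows --pt "2 -11 10" --pt "3 -22 25" --pt "3 -22 40" --pt "3 -22 46" --pt "3 -22 46" --roll '[0,0,0,0,0]'

```text
time: 5.85
ee_pos: [0.4327, -0.2286, 0.079]
eef_rot: [180.0, -0.1, -180.0]
contact_force: [-0.2, -0.6, 0.3]
grip_width: 0.0001
grasp_force: 0.0
```

Emit:
send_rows --pt "0 0 2" --pt "0 0 4" --pt "0 0 6" --pt "0 0 7" --pt "0 0 7" --roll '[0,0,0,0,0]'

```text
time: 6.35
ee_pos: [0.4334, -0.2293, 0.0729]
eef_rot: [180.0, 0.0, -180.0]
contact_force: [1.9, 2.1, 3.1]
grip_width: 0.0003
grasp_force: 1.6
```

Emit:
send_rows --pt "0 0 1" --pt "0 0 2" --pt "0 0 3" --pt "0 0 3" --roll '[0,0,0,0]'

```text
time: 6.75
ee_pos: [0.4334, -0.2294, 0.07]
eef_rot: [180.0, 0.0, -180.0]
contact_force: [1.5, 4.8, 10.6]
grip_width: -0.0002
grasp_force: 5.0
```

Emit:
send_rows --pt "0 0 1" --pt "0 0 2" --pt "0 0 2" --roll '[0,0,0]'

```text
time: 7.05
ee_pos: [0.4335, -0.2296, 0.0693]
eef_rot: [179.9, 0.1, -180.0]
contact_force: [-10.4, 11.3, 50.2]
grip_width: 0.0
grasp_force: 25.2
```

Button fully down. Now over the tab to its +y side to push the cover shut.

Emit:
send_rows --pt "0 0 -30" --pt "0 0 -62" --pt "6 40 -62" --pt "11 80 -62" --pt "11 117 -62" --roll '[0,0,0,0,0]'

```text
time: 7.55
ee_pos: [0.421, -0.1113, 0.1297]
eef_rot: [180.0, -0.0, 180.0]
contact_force: [0.6, -1.2, 0.2]
grip_width: 0.0005
grasp_force: 0.0
```

Emit:
send_rows --pt "0 0 0" --pt "0 0 15" --pt "0 0 30" --pt "0 0 38" --pt "0 0 38" --roll '[0,0,0,0,0]'

```text
time: 8.05
ee_pos: [0.4213, -0.113, 0.091]
eef_rot: [-180.0, -0.1, 180.0]
contact_force: [-0.4, -0.5, 0.1]
grip_width: 0.0004
grasp_force: 0.0
```

Emit:
send_rows --pt "0 -15 0" --pt "0 -30 0" --pt "0 -45 0" --pt "0 -60 0" --pt "0 -64 0" --roll '[0,0,0,0,0]'

```text
time: 8.55
ee_pos: [0.4221, -0.178, 0.0924]
eef_rot: [-180.0, 0.0, 179.9]
contact_force: [-0.1, 1.4, 1.9]
grip_width: 0.0002
grasp_force: 0.8
```

Emit:
send_rows --pt "0 -2 0" --pt "0 -4 0" --pt "0 -4 0" --roll '[0,0,0]'

```text
time: 8.85
ee_pos: [0.4221, -0.1803, 0.0919]
eef_rot: [-180.0, 0.0, -180.0]
contact_force: [-0.5, 0.7, -0.8]
grip_width: -0.0002
grasp_force: 0.0
```

Emit:
send_rows --pt "0 -2 0" --pt "0 -4 0" --pt "0 -5 0" --pt "0 -5 0" --roll '[0,0,0,0]'

```text
time: 9.25
ee_pos: [0.4221, -0.1856, 0.0918]
eef_rot: [-180.0, 0.0, -180.0]
contact_force: [0.5, 0.8, 0.8]
grip_width: -0.0003
grasp_force: 0.3
```

Emit:
send_rows --pt "0 -2 0" --pt "0 -4 0" --pt "0 -5 0" --pt "0 -5 0" --roll '[0,0,0,0]'

```text
time: 9.65
ee_pos: [0.422, -0.1865, 0.0916]
eef_rot: [179.7, -0.1, -179.8]
contact_force: [-1.8, 32.0, 18.2]
grip_width: 0.0
grasp_force: 16.0
```

The cover is shut against its stop. Back off, then go up and look at the loading end.

Emit:
send_rows --pt "0 10 0" --pt "0 10 -45" --pt "0 10 -95" --pt "0 10 -145" --pt "0 10 -190" --roll '[0,0,0,0,0]' --jaw 70

```text
time: 10.15
ee_pos: [0.4216, -0.181, 0.284]
eef_rot: [-180.0, 0.0, 180.0]
contact_force: [0.8, 0.3, -0.5]
grip_width: 0.0698
grasp_force: 0.0
```

Emit:
send_rows --pt "-20 45 -45" --pt "-40 90 -45" --pt "-60 135 -45" --pt "-80 180 -45" --pt "-110 220 -45" --roll '[0,0,0,0,0]'

```text
time: 10.65
ee_pos: [0.5261, 0.033, 0.3271]
eef_rot: [179.9, 0.0, -180.0]
contact_force: [1.5, -0.9, 1.6]
grip_width: 0.0699
grasp_force: 0.0
```

Emit:
send_rows --pt "0 45 0" --pt "0 50 0" --pt "0 50 0" --roll '[0,0,0]'

```text
time: 10.95
ee_pos: [0.5257, 0.0816, 0.3264]
eef_rot: [-180.0, -0.0, -179.9]
contact_force: [0.6, -1.1, -0.5]
grip_width: 0.0702
grasp_force: 0.0
```

```bash
python3 - <<'E'
from h import *
st(); c=cam('wrist'); im=cap('wrist','w5.png'); cap('top','t2.png')
np.savez('w5.npz',K=c[0],r=c[1],t=c[2])
E
```

```text
t 10.95 pos [525.7  81.6 326.4] rot [-180.    -0.  -179.9] F [ 0.6 -1.1 -0.5] w 70.2 g 0.0 j7 85.0
```

View pics/w5.png

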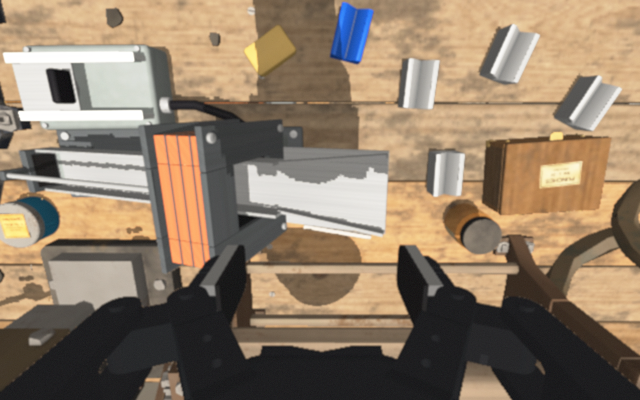

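The wrist view shows the cover shut and the chute's upper end at column 388, rows 150–235. The blocks are at (419,83), (511,54), (588,103) and (446,172).

```bash
python3 - <<'E'
from h import *
from scipy.optimize import least_squares
w=np.load('w5.npz'); cw=(w['K'],w['r'],w['t']); ct=cam('top')
def tri(a,b):
    r=least_squares(lambda P:np.r_[proj(cw,P)-a,(proj(ct,P)-b)],[.5,.1,.1]); return r.x.round(4),r.fun.round(1)
g2=lambda u,v:(280+(u+.5)/4.8-.5,145+(v+.5)/4.8-.5)
print('near end',tri((388,150),g2(37,262)));print('far end',tri((385.5,235),g2(34,125)))
for n,p in dict(right=(419,83),mid=(511,54),left=(588,103),back=(446,172)).items(): print(n,px(cw,*p,.032)[:2].round(4))
# predict chute given axis x .534, upper end at y, z0
for yl in(.138,.143):
  for z0 in(.02,.03,.04):
    T=lambda cx,cy,cz:np.array([.534-cy, yl-(440-cx)/1e3*np.cos(np.radians(20))-cz*np.sin(np.radians(20)), z0+cx/1e3*np.sin(np.radians(20))+cz*np.cos(np.radians(20))])
    for P in(T(440,.036,.01),T(440,-.036,.01)): print(yl,z0,P.round(3),proj(cw,P).round(1),((proj(ct,P)-[280,145])*4.8).round(0))
E
```

```text
near end (array([0.4928, 0.141 , 0.1836]), array([-0. ,  0. , -0.1,  0.1]))
far end (array([0.5684, 0.1408, 0.1958]), array([-0.1,  0. , -0.2,  0.1]))
right [0.4271 0.207 ]
mid [0.3926 0.319 ]
left [0.451  0.4287]
back [0.5427 0.2542]
0.138 0.02 [0.498 0.135 0.18 ] [379.6 155.3] [ 47. 252.]
0.138 0.02 [0.57  0.135 0.18 ] [375.7 230.2] [ 45. 124.]
0.138 0.03 [0.498 0.135 0.19 ] [381.6 157. ] [ 45. 251.]
0.138 0.03 [0.57  0.135 0.19 ] [377.4 234.2] [ 43. 122.]
0.138 0.04 [0.498 0.135 0.2  ] [383.8 158.8] [ 43. 250.]
0.138 0.04 [0.57  0.135 0.2  ] [379.3 238.4] [ 42. 120.]
0.143 0.02 [0.498 0.14  0.18 ] [385.2 155.3] [ 38. 252.]
0.143 0.02 [0.57 0.14 0.18] [380.9 230.2] [ 36. 124.]
0.143 0.03 [0.498 0.14  0.19 ] [387.4 157. ] [ 36. 251.]
0.143 0.03 [0.57 0.14 0.19] [382.8 234.2] [ 34. 122.]
0.143 0.04 [0.498 0.14  0.2  ] [389.7 158.8] [ 34. 250.]
0.143 0.04 [0.57 0.14 0.2 ] [384.8 238.5] [ 33. 120.]
```

Axis x ≈ 0.532, loading point about (0.532, 0.0925, 0.159). Now go to the right-hand block.

Emit:
send_rows --pt "30 38 0" --pt "60 76 0" --pt "97 126 20" --pt "97 126 60" --pt "97 126 110" --roll '[0,0,1,2,2]'

```text
time: 11.55
ee_pos: [0.4284, 0.2079, 0.2168]
eef_rot: [179.8, 0.1, 178.1]
contact_force: [1.6, 0.5, -1.3]
grip_width: 0.0699
grasp_force: 0.0
```

Emit:
send_rows --pt "0 0 45" --pt "0 0 90" --pt "0 0 130" --pt "0 0 130" --roll '[0,0,0,0]'

```text
time: 11.95
ee_pos: [0.4272, 0.2039, 0.0835]
eef_rot: [-179.7, -0.3, 177.9]
contact_force: [0.5, -0.0, 1.7]
grip_width: 0.07
grasp_force: 0.0
```

```bash
cat > look.py <<'E'
from h import *
import sys
st(); c=cam('wrist'); im=cap('wrist',sys.argv[1])
np.savez('w.npz',K=c[0],r=c[1],t=c[2])
E
python3 look.py w6.png; python3 -c "
from h import *
to(427.3,208,8,178)"
```

```text
t 11.95 pos [427.2 203.9  83.5] rot [-179.7   -0.3  177.9] F [ 0.5 -0.   1.7] w 70.0 g 0.0 j7 73.0
lin [ 1.3  3.2 78.1] roll -0.1
```

View pics/w6.png

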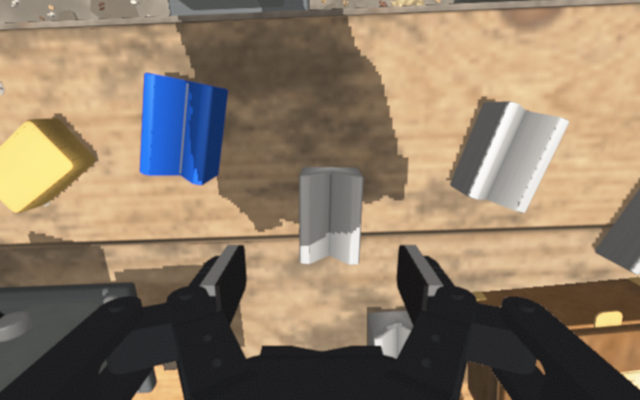

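```bash
python3 - <<'E'
from h import *
w=np.load('w.npz'); c=(w['K'],w['r'],w['t'])
for q in ([(301,176),(362,175),(359,264),(300,264)],[(512,103),(567,120),(524,211),(470,197)]):
    P=np.array([px(c,*p,.032) for p in q])[:,:2];d=P[0]+P[1]-P[2]-P[3]
    print(P.mean(0),np.degrees(np.arctan2(d[1],d[0])),np.linalg.norm(d)/2,np.linalg.norm(P[0]-P[1]))
print(proj(c,[.4272,.2039,.032]))
E
```

```text
[0.42785962 0.21026461] 177.13680775203994 0.0597735629634494 0.037361154782766595
[0.39226254 0.32412776] 161.65721367091112 0.05828938094620047 0.034826422936611943
[320.42921531 220.84956362]
```

Block 1 is centred at image (331,220), so I only need +5 mm in tool y.

Emit:
send_rows --pt "0 5 20" --pt "0 5 45" --pt "0 5 65" --pt "0 5 75" --pt "0 5 75" --roll '[0,0,0,0,0]'

```text
time: 12.5
ee_pos: [0.4298, 0.2116, 0.0127]
eef_rot: [180.0, 0.0, 178.0]
contact_force: [0.2, 0.7, -0.7]
grip_width: 0.07
grasp_force: 0.0
```

Emit:
send_rows --pt "0 0 0" --pt "0 0 0" --pt "0 0 0" --pt "0 0 0" --pt "0 0 0" --roll '[0,0,0,0,0]' --jaw 30 --newtons 80

```text
time: 13.0
ee_pos: [0.4298, 0.2118, 0.0134]
eef_rot: [179.9, 0.1, 178.0]
contact_force: [-4.8, -4.5, 25.3]
grip_width: 0.038
grasp_force: 78.2
```

Emit:
send_rows --pt "0 0 -30" --pt "0 0 -75" --pt "0 0 -120" --pt "0 0 -165" --pt "0 0 -212" --roll '[0,0,0,0,0]'

```text
time: 13.5
ee_pos: [0.4285, 0.2111, 0.226]
eef_rot: [-180.0, -0.0, 178.0]
contact_force: [0.5, 1.7, -5.2]
grip_width: 0.0381
grasp_force: 85.6
```

```bash
python3 -c "
from h import *
st();a=to(532,92.5,220,90)"
```

```text
t 13.5 pos [428.5 211.1 226. ] rot [-180.   -0.  178.] F [ 0.5  1.7 -5.2] w 38.1 g 85.6 j7 64.0
lin [-107.6 -114.9    6. ] roll 88.0
```

Gripped and lifted. Now turn it and carry it over the loading point.

Emit:
send_rows --pt "-20 -20 -25" --pt "-45 -45 -25" --pt "-70 -70 -25" --pt "-90 -95 -25" --pt "-107 -115 -25" --roll '[8.5,17,25.5,34,42.5]'

```text
time: 14.0
ee_pos: [0.5325, 0.0913, 0.2494]
eef_rot: [180.0, 0.0, 135.1]
contact_force: [0.7, 0.7, -3.8]
grip_width: 0.0381
grasp_force: 85.7
```

Emit:
send_rows --pt "0 0 0" --pt "0 0 0" --pt "0 0 0" --pt "0 0 0" --pt "0 0 0" --roll '[8.5,17,25.5,34,42.5]'

```text
time: 14.5
ee_pos: [0.5315, 0.093, 0.2492]
eef_rot: [-180.0, -0.0, 92.7]
contact_force: [0.6, -0.6, -5.1]
grip_width: 0.038
grasp_force: 85.7
```

Emit:
send_rows --pt "0 0 0" --pt "0 0 0" --roll '[3,3]'

```text
time: 14.7
ee_pos: [0.5316, 0.0931, 0.249]
eef_rot: [-180.0, -0.0, 90.0]
contact_force: [0.8, 0.1, -4.4]
grip_width: 0.0378
grasp_force: 85.7
```

```bash
python3 -c "
from h import *
st();a=to(532,92.5,190,90)"; python3 look.py w7.png
```

```text
t 14.7 pos [531.6  93.1 249. ] rot [-180.   -0.   90.] F [ 0.8  0.1 -4.4] w 37.8 g 85.7 j7 3.0
lin [-0.6  0.4 59. ] roll -0.0
t 14.7 pos [531.6  93.1 249. ] rot [-180.   -0.   90.] F [ 0.8  0.1 -4.4] w 37.8 g 85.7 j7 3.0
```

View pics/w7.png

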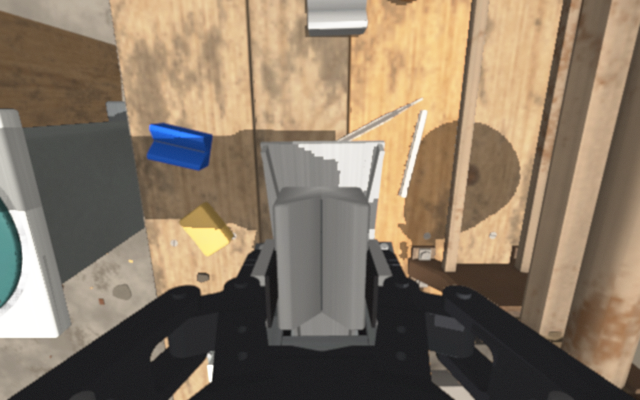

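The block lines up with the chute: upper end at columns 263–383, block centre at 321. Lowering until it touches.

Emit:
send_rows --pt "0 0 20" --pt "0 0 40" --pt "0 0 55" --pt "0 0 57" --pt "0 0 57" --roll '[0,0,0,0,0]'

```text
time: 15.25
ee_pos: [0.5325, 0.0919, 0.1923]
eef_rot: [179.9, 0.0, 90.0]
contact_force: [0.4, -4.5, 4.1]
grip_width: 0.0381
grasp_force: 90.3
```

Emit:
send_rows --pt "0 0 2" --pt "0 0 4" --pt "0 0 5" --pt "0 0 5" --roll '[0,0,0,0]'

```text
time: 15.65
ee_pos: [0.5342, 0.0909, 0.1893]
eef_rot: [179.7, 0.0, 90.0]
contact_force: [-1.9, -13.2, 30.5]
grip_width: 0.0379
grasp_force: 95.0
```

Emit:
send_rows --pt "0 0 -2" --pt "0 0 -2" --roll '[0,0]'

```text
time: 15.85
ee_pos: [0.5332, 0.0919, 0.1902]
eef_rot: [179.8, 0.0, 90.0]
contact_force: [0.5, -7.1, 11.5]
grip_width: 0.0382
grasp_force: 92.4
```

Emit:
send_rows --pt "0 0 0" --pt "0 0 0" --pt "0 0 0" --pt "0 0 0" --pt "0 0 0" --roll '[0,0,0,0,0]' --jaw 70

```text
time: 16.35
ee_pos: [0.532, 0.0931, 0.1887]
eef_rot: [-180.0, 0.0, 90.0]
contact_force: [0.5, 0.7, 0.4]
grip_width: 0.07
grasp_force: 0.0
```

Emit:
send_rows --pt "0 0 -30" --pt "0 0 -60" --pt "0 0 -60" --pt "0 0 -60" --roll '[0,0,0,0]'

```text
time: 16.75
ee_pos: [0.5321, 0.0933, 0.2489]
eef_rot: [180.0, -0.0, 90.0]
contact_force: [-0.2, 0.7, 0.2]
grip_width: 0.0699
grasp_force: 0.0
```

```bash
python3 look.py w8.png; python3 - <<'E'
from h import *
im=cap('scene','s1.png'); t=cap('top','t3.png')
a=cv2.resize(im[150:270,270:500],None,fx=2.6,fy=2.6); b=cv2.resize(t[140:260,180:460],None,fx=2.14,fy=2.14)
h=np.zeros((a.shape[0]+b.shape[0],max(a.shape[1],b.shape[1]),3),np.uint8);h[:a.shape[0],:a.shape[1]]=a;h[a.shape[0]:,:b.shape[1]]=b
cv2.imwrite('pics/m1.png',h);print(h.shape)
E
```

```text
t 16.75 pos [532.1  93.3 248.9] rot [180.  -0.  90.] F [-0.2  0.7  0.2] w 69.9 g 0.0 j7 3.0
(569, 599, 3)
```

View pics/m1.png

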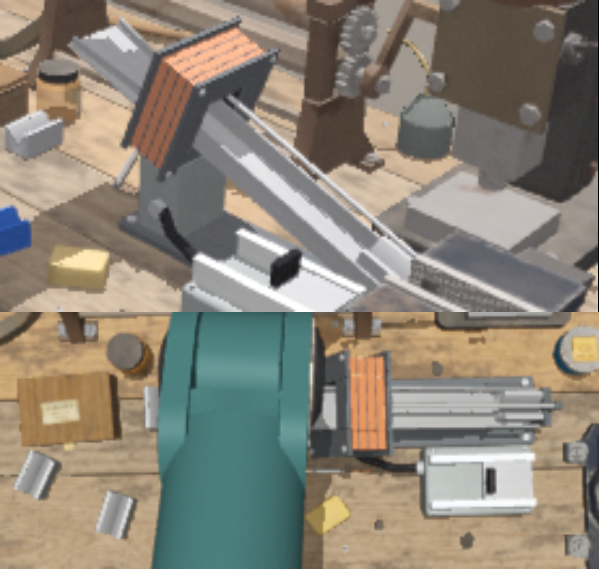

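The block slid down to the stop, at montage (392,262) and (510,405). The mid and left blocks haven't moved. Next is the mid block.

Emit:
send_rows --pt "40 -24 0" --pt "80 -48 0" --pt "120 -72 0" --pt "160 -96 0" --pt "200 -120 0" --roll '[0,0,0,0,0]'

```text
time: 17.4
ee_pos: [0.4104, 0.2943, 0.2482]
eef_rot: [-180.0, 0.0, 90.0]
contact_force: [0.6, 0.3, 0.2]
grip_width: 0.0702
grasp_force: 0.0
```

Emit:
send_rows --pt "30 -20 0" --pt "30 -20 0" --pt "30 -20 0" --pt "30 -20 0" --pt "30 -20 0" --roll '[-8.5,-17,-25.5,-34,-42.5]'

```text
time: 17.9
ee_pos: [0.3916, 0.3228, 0.248]
eef_rot: [-179.9, 0.0, 132.9]
contact_force: [-0.3, 0.6, -0.6]
grip_width: 0.0702
grasp_force: 0.0
```

Emit:
send_rows --pt "0 0 40" --pt "0 0 80" --pt "0 0 120" --pt "0 0 160" --pt "0 0 160" --roll '[-8,-16,-24,-29.5,-29.5]'

```text
time: 18.4
ee_pos: [0.3898, 0.3206, 0.0844]
eef_rot: [-179.6, -0.2, 162.1]
contact_force: [-0.7, 0.0, 0.9]
grip_width: 0.0701
grasp_force: 0.0
```

```bash
cat > fit.py <<'E'
# find the vee block near (x,y,ang): maximise edge strength along its projected top outline
from h import *
import sys
from scipy.optimize import differential_evolution as DE
x,y,a=map(float,sys.argv[1:4]); s=st(); c=cam('wrist'); im=cap('wrist',sys.argv[4])
g=cv2.GaussianBlur(im,(3,3),0).astype(float); G=np.sqrt(sum(cv2.Sobel(g[:,:,k],-1,1,0)**2+cv2.Sobel(g[:,:,k],-1,0,1)**2 for k in range(3)))
G=np.minimum(G,250); G=cv2.GaussianBlur(G,(0,0),1.2)
L=np.linspace(-1,1,31); o=np.ones(31)
q=np.r_[np.c_[L*30,o*20],np.c_[L*30,-o*20],np.c_[o*30,L*20],np.c_[-o*30,L*20],np.c_[L*30,o*14],np.c_[L*30,-o*14]]
def f(p):
    A=np.radians(p[2]); P=np.c_[p[0]+q[:,0]*np.cos(A)-q[:,1]*np.sin(A),p[1]+q[:,0]*np.sin(A)+q[:,1]*np.cos(A),o.repeat(6).reshape(31,6).T.ravel()*32]/1e3
    U=(c[0]@(c[1].T@(P-c[2]).T)); U=(U[:2]/U[2]).T
    return -cv2.remap(G.astype(np.float32),U[:,0].astype(np.float32).reshape(-1,1),U[:,1].astype(np.float32).reshape(-1,1),cv2.INTER_LINEAR).mean()
r=DE(f,[(x-25,x+25),(y-25,y+25),(a-15,a+15)],seed=1,maxiter=60)
print('fit',r.x.round(1),'score',-r.fun.round(1),'at guess',-f([x,y,a]).round(1))
to(r.x[0],r.x[1],11,r.x[2]+180)
E
python3 fit.py 392.5 323.3 -18.3 w9.png
```

```text
t 18.4 pos [389.8 320.6  84.4] rot [-179.6   -0.2  162.1] F [-0.7  0.   0.9] w 70.1 g 0.0 j7 46.0
fit [406.3 319.2 -19.5] score 99.4 at guess 84.8
lin [-15.1   2.5  76.2] roll 1.3
```

```bash
python3 - <<'E'
s=open('fit.py').read()
s=s.replace("s=st(); c=cam('wrist'); im=cap('wrist',sys.argv[4])","""
m=imaging.camera_model('wrist');K=np.array([[m['fx'],0,m['cx']],[0,m['fy'],m['cy']],[0,0,1]]);H=np.eye(4)
H[:3,:3]=R.from_euler('xyz',[float(v) for v in sys.argv[8:11]],degrees=True).as_matrix();H[:3,3]=[float(v)/1e3 for v in sys.argv[5:8]]
T=H@m['hand_eye'];c=(K,T[:3,:3],T[:3,3]);im=cv2.imread('pics/'+sys.argv[4])""")
open('fitoff.py','w').write(s)
E
python3 fitoff.py 427.5 209 -2 w6.png 427.2 203.9 83.5 -179.7 -.3 177.9
python3 fitoff.py 392.5 323.3 -18.3 w9.png 389.8 320.6 84.4 -179.6 -.2 162.1
python3 - <<'E'
import cv2
t=cv2.imread('pics/w9.png');cv2.imwrite('pics/c9.png',t[120:320,180:460])
import numpy as np
w=cv2.cvtColor(t,cv2.COLOR_BGR2HSV)
m=((w[:,:,1]<35)&(w[:,:,2]>60)).astype(np.uint8)
for r in range(150,300,6): print(r,''.join('#' if m[r,c] else '.' for c in range(240,420,3)))
E
```

```text
fit [427.2 209.5  -3.3] score 104.4 at guess 98.7
lin [-69.1 -95.2  76.2] roll -14.8
fit [407.  318.9 -19.3] score 99.2 at guess 84.7
lin [-15.8   2.5  76.2] roll 1.2
150 ............................................................
156 ............................................................
162 ............................................................
168 .....................##############.#.......................
174 ....................####################....................
180 ...................#####################....................
186 ...................#####################....................
192 ...................#####################....................
198 ...................#####################....................
204 ...................#####################....................
210 ...................#####################....................
216 ....................####################....................
222 ....................####################....................
228 ....................####################....................
234 ....................####################....................
240 ....................####################....................
246 ....................###################................####.
252 ....................###################..................###
258 ....................#######.....#######...................##
264 .....................................#.....................#
270 ............................................................
276 ............................................................
282 ............................................................
288 ............................................................
294 ............................................................
```

```bash
cat > seg.py <<'E'
# pose of the grey block between the fingers, from its colour mask: sides -> tool y, near end -> tool x (block assumed lined up with the tool)
from h import *
import sys
def seg(im,c):
    w=cv2.cvtColor(im,cv2.COLOR_BGR2HSV); m=((w[:,:,1]<35)&(w[:,:,2]>60)).astype(np.uint8); m[:,:235]=0; m[:,412:]=0; m[300:]=0
    n,l,s,ce=cv2.connectedComponentsWithStats(m); i=1+np.argmax(s[1:,4]); k=l==i
    r=np.where(k.any(1))[0]; b=r.max(); rows=[q for q in r if 195<=q<=250]
    le=[np.where(k[q])[0].min() for q in rows]; ri=[np.where(k[q])[0].max() for q in rows]
    mid=np.polyfit(rows,(np.array(le)+ri)/2,1)
    e=px(c,np.polyval(mid,b),b,.032); p=px(c,np.polyval(mid,200),200,.032); d=(p-e)[:2]/np.linalg.norm((p-e)[:2])
    C=e[:2]+d*.03; print('bottom',b,'width',np.mean(ri)-np.mean(le),'centre',(1e3*C).round(1),'ang',np.degrees(np.arctan2(d[1],d[0])).round(1)); return C
if __name__=='__main__':
    st(); c=cam('wrist'); C=1e3*seg(cap('wrist',sys.argv[1]),c); to(C[0],C[1],11)
E
python3 seg.py w10.png
```

```text
t 18.45 pos [391.2 321.5  87.2] rot [-1.797e+02 -1.000e-01  1.618e+02] F [ 0.2 -1.1 -0. ] w 69.7 g 0.0 j7 46.0
bottom 260 width 58.73214285714283 centre [391.6 324.7] ang 161.8
lin [ 1.2  1.9 78.1] roll 0
```

Emit:
send_rows --pt "0 2 30" --pt "0 2 55" --pt "0 2 70" --pt "0 2 75" --pt "0 2 75" --roll '[0,0,0,0,0]'

```text
time: 19.0
ee_pos: [0.393, 0.3251, 0.0145]
eef_rot: [180.0, 0.0, 162.0]
contact_force: [-0.2, 0.3, 0.2]
grip_width: 0.0696
grasp_force: 0.0
```

Emit:
send_rows --pt "0 0 0" --pt "0 0 0" --pt "0 0 0" --pt "0 0 0" --pt "0 0 0" --roll '[0,0,0,0,0]' --jaw 30 --newtons 80

```text
time: 19.5
ee_pos: [0.3929, 0.3252, 0.0151]
eef_rot: [179.9, 0.0, 162.0]
contact_force: [-4.9, -3.9, 20.4]
grip_width: 0.0381
grasp_force: 79.0
```

Emit:
send_rows --pt "0 0 -30" --pt "0 0 -75" --pt "0 0 -120" --pt "0 0 -165" --pt "0 0 -212" --roll '[0,0,0,0,0]'

```text
time: 20.0
ee_pos: [0.3921, 0.3243, 0.2278]
eef_rot: [-180.0, -0.0, 162.0]
contact_force: [0.6, 2.1, -4.5]
grip_width: 0.038
grasp_force: 85.1
```

Emit:
send_rows --pt "0 0 -25" --pt "0 0 -25" --pt "0 0 -25" --pt "0 0 -25" --pt "0 0 -25" --roll '[8,16,24,32,40]'

```text
time: 20.5
ee_pos: [0.3923, 0.3246, 0.251]
eef_rot: [-180.0, -0.0, 121.7]
contact_force: [0.0, -0.8, -4.1]
grip_width: 0.038
grasp_force: 85.2
```

Emit:
send_rows --pt "0 0 0" --pt "0 0 0" --pt "0 0 0" --pt "0 0 0" --roll '[8,16,24,32]'

```text
time: 20.9
ee_pos: [0.3923, 0.3246, 0.251]
eef_rot: [-180.0, -0.0, 89.7]
contact_force: [-0.4, -0.2, -4.6]
grip_width: 0.038
grasp_force: 85.1
```

```bash
python3 -c "
from h import *
st();a=to(532,92.5,249,90)"
```

```text
t 20.9 pos [392.3 324.6 251. ] rot [-180.    -0.    89.7] F [-0.4 -0.2 -4.6] w 38.0 g 85.1 j7 -32.0
lin [-231.3  141.1    2. ] roll -0.3
```

Emit:
send_rows --pt "-39 24 0" --pt "-78 48 0" --pt "-117 71 0" --pt "-156 95 0" --pt "-195 119 0" --roll '[0,0,0,0,0]'

```text
time: 21.4
ee_pos: [0.5119, 0.1283, 0.2511]
eef_rot: [-180.0, -0.0, 90.0]
contact_force: [1.8, 0.4, -3.6]
grip_width: 0.0376
grasp_force: 85.1
```

Emit:
send_rows --pt "-20 12 0" --pt "-36 22 0" --pt "-36 22 10" --pt "-36 22 40" --pt "-36 22 40" --roll '[0,0,0,0,0]'

```text
time: 21.9
ee_pos: [0.5315, 0.0943, 0.2081]
eef_rot: [-179.7, 0.1, 90.0]
contact_force: [0.1, -0.3, -3.8]
grip_width: 0.0379
grasp_force: 84.9
```

Emit:
send_rows --pt "0 0 8" --pt "0 0 13" --pt "0 0 17" --pt "0 0 19" --pt "0 0 19" --roll '[0,0,0,0,0]'

```text
time: 22.4
ee_pos: [0.5357, 0.0922, 0.1944]
eef_rot: [179.7, 0.0, 89.9]
contact_force: [-2.9, -12.2, 28.0]
grip_width: 0.038
grasp_force: 90.4
```

Touching the chute, as the first block did. Raise 2 mm and release.

Emit:
send_rows --pt "0 0 -2" --pt "0 0 -2" --roll '[0,0]'

```text
time: 22.6
ee_pos: [0.5349, 0.0933, 0.1954]
eef_rot: [179.8, -0.0, 90.0]
contact_force: [1.0, -6.7, 11.1]
grip_width: 0.0379
grasp_force: 88.3
```

Emit:
send_rows --pt "0 0 0" --pt "0 0 0" --pt "0 0 0" --pt "0 0 0" --pt "0 0 0" --roll '[0,0,0,0,0]' --jaw 70

```text
time: 23.1
ee_pos: [0.5336, 0.0941, 0.1937]
eef_rot: [-180.0, 0.0, 90.0]
contact_force: [-0.5, -0.2, -0.0]
grip_width: 0.0697
grasp_force: 0.0
```

Emit:
send_rows --pt "0 0 -30" --pt "0 0 -57" --pt "0 0 -57" --pt "0 0 -57" --roll '[0,0,0,0]'

```text
time: 23.5
ee_pos: [0.5337, 0.0942, 0.2509]
eef_rot: [180.0, -0.0, 90.0]
contact_force: [-0.4, -0.3, -0.5]
grip_width: 0.0699
grasp_force: 0.0
```

```bash
python3 look.py w11.png; python3 - <<'E'
from h import *
t=cap('top','t4.png').astype(int); a=cv2.imread('pics/t3.png').astype(int); z=cv2.imread('pics/t2.png').astype(int); cap('scene','s2.png')
d=np.abs(t-a).sum(2)>60
# changed columns along the lower run (rows 176-192), cols 360-435
print('new vs 1 block',''.join('#' if d[176:193,c].sum()>4 else '.' for c in range(362,440)))
d=np.abs(a-z).sum(2)>60
print('1 vs none     ',''.join('#' if d[176:193,c].sum()>4 else '.' for c in range(362,440)))
# wrist: compare the loading end with the empty one in w8
w=np.abs(cv2.imread('pics/w11.png').astype(int)-cv2.imread('pics/w8.png')).sum(2)
print('loading diff',(w[140:330,270:380]>60).mean(),'left block diff in t',(np.abs(t-z).sum(2)>60)[202:228,184:210].mean())
to(451.5,433,249,154.5)
E
```

```text
t 23.5 pos [533.7  94.2 250.9] rot [180.  -0.  90.] F [-0.4 -0.3 -0.5] w 69.9 g 0.0 j7 3.0
new vs 1 block ...............................#######################........................
1 vs none      .................................................#######################......
loading diff 0.1660287081339713 left block diff in t 0.0
lin [339.1 -81.6   1. ] roll -64.5
```

Both blocks are seated in the lower run, the second just above the first. Next is the left block.

Emit:
send_rows --pt "46 -11 0" --pt "92 -22 0" --pt "138 -33 0" --pt "184 -44 0" --pt "230 -55 0" --roll '[0,0,0,0,0]'

```text
time: 24.15
ee_pos: [0.4775, 0.3257, 0.2501]
eef_rot: [-180.0, 0.0, 90.0]
contact_force: [0.6, 0.4, -0.5]
grip_width: 0.0701
grasp_force: 0.0
```

Emit:
send_rows --pt "40 -10 0" --pt "80 -20 0" --pt "113 -27 0" --pt "113 -27 0" --pt "113 -27 0" --roll '[-8.5,-17,-25.5,-34,-42.5]'

```text
time: 24.65
ee_pos: [0.4508, 0.4377, 0.2494]
eef_rot: [-179.9, 0.0, 133.0]
contact_force: [0.3, -0.9, 0.4]
grip_width: 0.07
grasp_force: 0.0
```

Emit:
send_rows --pt "0 0 40" --pt "0 0 80" --pt "0 0 120" --pt "0 0 160" --pt "0 0 163" --roll '[-8,-16,-22,-22,-22]'

```text
time: 25.15
ee_pos: [0.4494, 0.4346, 0.0826]
eef_rot: [-179.5, -0.1, 154.5]
contact_force: [-1.1, -0.3, -0.0]
grip_width: 0.0699
grasp_force: 0.0
```

```bash
python3 seg.py w12.png; python3 - <<'E'
import cv2
w=cv2.cvtColor(cv2.imread('pics/w12.png'),cv2.COLOR_BGR2HSV);m=((w[:,:,1]<35)&(w[:,:,2]>60))
for r in range(150,290,8): print(r,''.join('#' if m[r,c] else '.' for c in range(235,415,3)))
E
```

```text
t 25.15 pos [449.4 434.6  82.6] rot [-1.795e+02 -1.000e-01  1.545e+02] F [-1.1 -0.3 -0. ] w 69.9 g 0.0 j7 34.0
bottom 263 width 60.23214285714283 centre [450.9 439.7] ang 154.4
lin [ 1.5  3.9 74.2] roll 0
150 ............................................................
158 ............................................................
166 ...............................##...........................
174 ......................####################..................
182 .....................######################.................
190 .....................######################.................
198 ......................#####################.................
206 ......................####################..................
214 ......................####################..................
222 ......................####################..................
230 ......................####################..................
238 ......................####################..................
246 #.....................####################...............###
254 ......................####################.................#
262 .......................###...........#####..................
270 ............................................................
278 ............................................................
286 ............................................................
```

Emit:
send_rows --pt "1 2 30" --pt "1 2 55" --pt "1 2 68" --pt "1 2 73" --pt "1 2 73" --roll '[0,0,0,0,0]'

```text
time: 25.7
ee_pos: [0.4519, 0.4395, 0.0156]
eef_rot: [180.0, 0.0, 154.5]
contact_force: [-0.3, 0.1, 0.2]
grip_width: 0.0703
grasp_force: 0.0
```

Emit:
send_rows --pt "0 0 0" --pt "0 0 0" --pt "0 0 0" --pt "0 0 0" --pt "0 0 0" --roll '[0,0,0,0,0]' --jaw 30 --newtons 80

```text
time: 26.2
ee_pos: [0.4519, 0.4396, 0.0163]
eef_rot: [179.9, 0.0, 154.5]
contact_force: [-2.4, -2.6, 12.9]
grip_width: 0.0381
grasp_force: 80.8
```

Emit:
send_rows --pt "0 0 -30" --pt "0 0 -75" --pt "0 0 -120" --pt "0 0 -165" --pt "0 0 -212" --roll '[0,0,0,0,0]'

```text
time: 26.7
ee_pos: [0.4511, 0.4387, 0.2289]
eef_rot: [-180.0, -0.0, 154.5]
contact_force: [0.1, 1.6, -3.7]
grip_width: 0.0379
grasp_force: 82.9
```

Emit:
send_rows --pt "0 0 -25" --pt "0 0 -25" --pt "0 0 -25" --pt "0 0 -25" --pt "0 0 -25" --roll '[8,16,24,32,40]'

```text
time: 27.2
ee_pos: [0.4513, 0.439, 0.2521]
eef_rot: [-180.0, -0.0, 114.2]
contact_force: [-0.0, 0.1, -3.7]
grip_width: 0.0381
grasp_force: 83.0
```

Emit:
send_rows --pt "0 0 0" --pt "0 0 0" --pt "0 0 0" --pt "0 0 0" --roll '[8,16,24.5,24.5]'

```text
time: 27.6
ee_pos: [0.4512, 0.4391, 0.2519]
eef_rot: [-180.0, 0.0, 89.9]
contact_force: [-1.1, -0.6, -3.5]
grip_width: 0.038
grasp_force: 82.9
```

```bash
python3 -c "
from h import *
st();a=to(532,92.5,249,90)"
```

```text
t 27.6 pos [451.2 439.1 251.9] rot [-180.     0.    89.9] F [-1.1 -0.6 -3.5] w 38.0 g 82.9 j7 -29.0
lin [-346.4   81.7    2.9] roll -0.1
```

Emit:
send_rows --pt "-46 11 0" --pt "-92 22 0" --pt "-138 33 0" --pt "-184 44 0" --pt "-230 54 0" --roll '[0,0,0,0,0]'

```text
time: 28.1
ee_pos: [0.5056, 0.2073, 0.2521]
eef_rot: [180.0, -0.0, 90.3]
contact_force: [1.8, 0.4, -3.6]
grip_width: 0.0376
grasp_force: 82.9
```

Emit:
send_rows --pt "-40 9 0" --pt "-80 18 0" --pt "-116 26 0" --pt "-116 26 15" --pt "-116 26 40" --roll '[0,0,0,0,0]'

```text
time: 28.6
ee_pos: [0.5324, 0.0924, 0.2125]
eef_rot: [179.9, -0.1, 90.2]
contact_force: [-0.0, 1.4, -4.1]
grip_width: 0.0379
grasp_force: 83.0
```

Emit:
send_rows --pt "0 0 6" --pt "0 0 11" --pt "0 0 15" --pt "0 0 18" --pt "0 0 18" --roll '[0,0,0,0,0]'

```text
time: 29.1
ee_pos: [0.5336, 0.0919, 0.1962]
eef_rot: [179.7, 0.0, 90.0]
contact_force: [-1.8, -9.2, 22.8]
grip_width: 0.0379
grasp_force: 86.9
```

Emit:
send_rows --pt "0 0 -1" --pt "0 0 -1" --roll '[0,0]'

```text
time: 29.3
ee_pos: [0.5333, 0.0924, 0.1968]
eef_rot: [179.8, 0.0, 90.0]
contact_force: [1.9, -7.6, 11.2]
grip_width: 0.0376
grasp_force: 85.4
```

Emit:
send_rows --pt "0 0 0" --pt "0 0 0" --pt "0 0 0" --pt "0 0 0" --pt "0 0 0" --roll '[0,0,0,0,0]' --jaw 70

```text
time: 29.8
ee_pos: [0.5316, 0.0933, 0.1948]
eef_rot: [180.0, 0.0, 90.0]
contact_force: [-0.7, 0.2, 0.1]
grip_width: 0.0701
grasp_force: 0.0
```

Emit:
send_rows --pt "0 0 -30" --pt "0 0 -57" --pt "0 0 -57" --pt "0 0 -57" --roll '[0,0,0,0]'

```text
time: 30.2
ee_pos: [0.5316, 0.0934, 0.2519]
eef_rot: [180.0, -0.0, 90.0]
contact_force: [-0.1, -0.5, -0.1]
grip_width: 0.07
grasp_force: 0.0
```

Emit:
send_rows --pt "40 0 0" --pt "80 0 0" --pt "120 0 0" --pt "140 0 0" --pt "140 0 0" --roll '[0,0,0,0,0]'

```text
time: 30.7
ee_pos: [0.5307, 0.2361, 0.2503]
eef_rot: [-179.9, 0.1, 90.3]
contact_force: [-1.3, -0.1, -0.0]
grip_width: 0.0702
grasp_force: 0.0
```

```bash
python3 look.py w13.png; python3 - <<'E'
from h import *
t=cap('top','t5.png').astype(int); a=cv2.imread('pics/t4.png').astype(int)
d=np.abs(t-a).sum(2)>60
print('new vs 2',''.join('#' if d[176:193,c].sum()>4 else '.' for c in range(355,440)))
w=cv2.cvtColor(cv2.imread('pics/w13.png'),cv2.COLOR_BGR2HSV);m=((w[:,:,1]<35)&(w[:,:,2]>60))
for r in range(20,300,12): print(r,''.join('#' if m[r,c] else '.' for c in range(200,480,4)))
to(545,257.5,90,181.4)
E
```

```text
t 30.7 pos [530.7 236.1 250.3] rot [-1.799e+02  1.000e-01  9.030e+01] F [-1.3 -0.1 -0. ] w 70.2 g 0.0 j7 -9.0
new vs 2 ....................#####################.#..........................................
20 ......................................................................
32 ......................................................................
44 ......................................................................
56 ............................................................###.......
68 ......................................................................
80 ......................................................................
92 ......................................................................
104 ......................................................................
116 ......................................................................
128 ......................................................................
140 ............................#############.............................
152 ............................#############.............................
16
[... 232 characters left out ...]
.................................................................
212 ......................................................................
224 .................................................#....................
236 ..........................................#..........#................
248 .......###..........................##..............###...............
260 ....####..............................................###.............
272 ..####..................................................###...........
284 ####.............................................#.......####.........
296 ...#.................................###.........#.......##.....##....
lin [ 24.9  13.6 161. ] roll -91.4
```

Three are seated. Turn to the back block, with a narrower jaw because the crate is close by.

Emit:
send_rows --pt "23 13 0" --pt "23 13 0" --pt "23 13 0" --pt "23 13 0" --pt "23 13 0" --roll '[-8.5,-17,-25.5,-34,-42.5]' --jaw 54

```text
time: 31.3
ee_pos: [0.5448, 0.2544, 0.2515]
eef_rot: [-180.0, 0.0, 132.7]
contact_force: [0.3, 0.2, 0.4]
grip_width: 0.0539
grasp_force: 0.0
```

Emit:
send_rows --pt "0 0 0" --pt "0 0 0" --pt "0 0 40" --pt "0 0 80" --pt "0 0 120" --roll '[-8.5,-17,-25.5,-34,-42.5]'

```text
time: 31.8
ee_pos: [0.5447, 0.2545, 0.1305]
eef_rot: [-180.0, 0.0, 175.3]
contact_force: [1.3, 0.3, -0.1]
grip_width: 0.0541
grasp_force: 0.0
```

Emit:
send_rows --pt "0 0 30" --pt "0 0 43" --pt "0 0 43" --pt "0 0 43" --roll '[-6,-6,-6,-6]'

```text
time: 32.2
ee_pos: [0.5454, 0.2557, 0.09]
eef_rot: [180.0, 0.1, -179.2]
contact_force: [-0.1, 0.7, 0.0]
grip_width: 0.0539
grasp_force: 0.0
```

```bash
python3 seg.py w14.png; python3 - <<'E'
from h import *
im=cv2.imread('pics/w14.png');w=cv2.cvtColor(im,cv2.COLOR_BGR2HSV);m=((w[:,:,1]<35)&(w[:,:,2]>60))
for r in range(150,290,8): print(r,''.join('#' if m[r,c] else '.' for c in range(235,415,3)))
c=cam('top');f1=lambda p,z:px(c,185+(p[0]+.5)/5-.5,145+(p[1]+.5)/5-.5,z)
for z in(.03,.06):print('crate right edge',z,f1((240,180),z),f1((240,270),z),f1((258,270),0))
E
```

```text
t 32.2 pos [545.4 255.7  90. ] rot [ 1.800e+02  1.000e-01 -1.792e+02] F [-0.1  0.7  0. ] w 53.9 g 0.0 j7 77.0
bottom 259 width 57.85714285714283 centre [545.8 258.5] ang -177.8
lin [-0.4  2.3 79.4] roll 0
150 ............................................................
158 ............................................................
166 ........................###############.....................
174 ....................####################....................
182 ....................#####################...................
190 ....................####################....................
198 ....................####################....................
206 ....................####################....................
214 ....................####################....................
222 ....................####################....................
230 .....................###################....................
238 .....................###################....................
246 ....####.............###################...........###......
254 ..####...............#######.....#######............#####...
262 #####................................................#####..
270 ####...................................................####.
278 ###.....................................................####
286 ###.....................................................##..
crate right edge 0.03 [0.55872375 0.32388726 0.03      ] [0.50299412 0.32439866 0.03      ] [0.50400031 0.32013446 0.        ]
crate right edge 0.06 [0.55611747 0.3167272  0.06      ] [0.50181874 0.31722546 0.06      ] [0.50400031 0.32013446 0.        ]
```

View pics/w14.png

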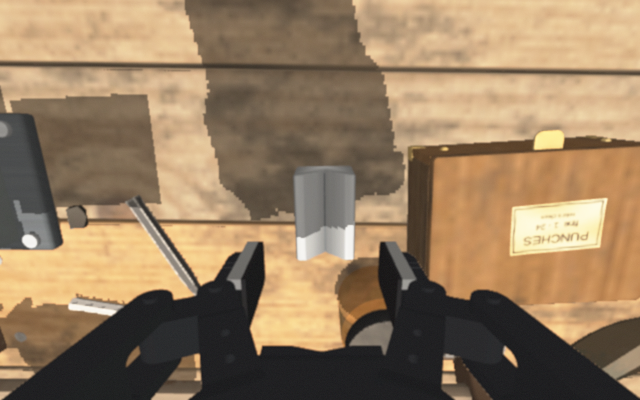

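The block is centred at (327,215) between the fingers. The crate edge is at column 410, leaving about 17 mm of clearance. The jar sits lower than the gripper body. Descend and grasp.

Emit:
send_rows --pt "0 2.5 30" --pt "0 2.5 55" --pt "0 2.5 70" --pt "0 2.5 75" --pt "0 2.5 75" --roll '[0,0,0,0,0]'

```text
time: 32.75
ee_pos: [0.5448, 0.2587, 0.0142]
eef_rot: [-180.0, 0.0, -179.0]
contact_force: [0.0, -0.4, 0.7]
grip_width: 0.054
grasp_force: 0.0
```

Emit:
send_rows --pt "0 0 0" --pt "0 0 0" --pt "0 0 0" --pt "0 0 0" --pt "0 0 0" --roll '[0,0,0,0,0]' --jaw 30 --newtons 80

```text
time: 33.25
ee_pos: [0.5453, 0.2589, 0.0154]
eef_rot: [179.9, 0.1, -179.0]
contact_force: [-3.7, -1.8, 7.7]
grip_width: 0.0384
grasp_force: 81.5
```

Emit:
send_rows --pt "0 0 -30" --pt "0 0 -75" --pt "0 0 -120" --pt "0 0 -165" --pt "0 0 -212" --roll '[0,0,0,0,0]'

```text
time: 33.75
ee_pos: [0.5441, 0.2584, 0.2283]
eef_rot: [180.0, 0.0, -179.0]
contact_force: [0.9, 0.8, -4.6]
grip_width: 0.038
grasp_force: 82.6
```

Emit:
send_rows --pt "0 0 -25" --pt "0 0 -25" --pt "0 0 -25" --pt "0 0 -25" --pt "0 0 -25" --roll '[8,16,24,32,40]'

```text
time: 34.25
ee_pos: [0.5443, 0.2586, 0.2516]
eef_rot: [180.0, -0.0, 140.7]
contact_force: [-0.7, 0.4, -4.2]
grip_width: 0.0382
grasp_force: 82.8
```

Emit:
send_rows --pt "0 0 0" --pt "0 0 0" --pt "0 0 0" --pt "0 0 0" --pt "0 0 0" --roll '[8,16,24,32,40]'

```text
time: 34.75
ee_pos: [0.5443, 0.2586, 0.2515]
eef_rot: [180.0, -0.0, 100.7]
contact_force: [-0.2, 0.0, -3.9]
grip_width: 0.038
grasp_force: 82.7
```

Emit:
send_rows --pt "0 0 0" --pt "0 0 0" --pt "0 0 0" --roll '[8,10.5,10.5]'

```text
time: 35.05
ee_pos: [0.5443, 0.2587, 0.2513]
eef_rot: [180.0, -0.0, 90.5]
contact_force: [0.3, -0.0, -4.6]
grip_width: 0.0382
grasp_force: 82.7
```

```bash
python3 -c "
from h import *
st();a=to(532,92.5,249,90)"
```

```text
t 35.05 pos [544.3 258.7 251.3] rot [180.   -0.   90.5] F [ 0.3 -0.  -4.6] w 38.2 g 82.7 j7 -10.0
lin [-166.1  -13.7    2.3] roll 0.5
```

Emit:
send_rows --pt "-40 -4 0" --pt "-80 -7 0" --pt "-120 -10 0" --pt "-150 -13 0" --pt "-166 -13.5 0" --roll '[0.5,0.5,0.5,0.5,0.5]'

```text
time: 35.55
ee_pos: [0.5321, 0.0898, 0.2514]
eef_rot: [180.0, -0.1, 90.0]
contact_force: [0.2, -0.2, -4.0]
grip_width: 0.0378
grasp_force: 82.6
```

Emit:
send_rows --pt "0 0 0" --pt "0 0 15" --pt "0 0 35" --pt "0 0 45" --pt "0 0 50" --roll '[0,0,0,0,0]'

```text
time: 36.05
ee_pos: [0.532, 0.0933, 0.1993]
eef_rot: [-179.9, 0.1, 90.1]
contact_force: [-0.0, 0.7, -4.1]
grip_width: 0.0381
grasp_force: 82.5
```

Emit:
send_rows --pt "0 0 3" --pt "0 0 5" --pt "0 0 7" --pt "0 0 7" --roll '[0,0,0,0]'

```text
time: 36.45
ee_pos: [0.5341, 0.0918, 0.1958]
eef_rot: [179.8, -0.0, 90.0]
contact_force: [-2.1, -6.2, 17.9]
grip_width: 0.0378
grasp_force: 85.5
```

Emit:
send_rows --pt "0 0 -1" --pt "0 0 -1" --roll '[0,0]'

```text
time: 36.65
ee_pos: [0.5338, 0.0921, 0.1961]
eef_rot: [179.8, -0.0, 90.0]
contact_force: [1.4, -4.6, 8.7]
grip_width: 0.0377
grasp_force: 84.0
```

Emit:
send_rows --pt "0 0 0" --pt "0 0 0" --pt "0 0 0" --pt "0 0 0" --pt "0 0 0" --roll '[0,0,0,0,0]' --jaw 70

```text
time: 37.15
ee_pos: [0.5325, 0.0926, 0.1947]
eef_rot: [-180.0, 0.0, 90.0]
contact_force: [-0.3, 0.7, -0.6]
grip_width: 0.0698
grasp_force: 0.0
```

Emit:
send_rows --pt "0 0 -40" --pt "0 0 -80" --pt "0 0 -120" --pt "0 0 -130" --pt "0 0 -130" --roll '[0,0,0,0,0]'

```text
time: 37.65
ee_pos: [0.533, 0.0928, 0.3258]
eef_rot: [179.9, -0.1, 90.0]
contact_force: [-0.1, 1.0, -1.0]
grip_width: 0.07
grasp_force: 0.0
```

Emit:
send_rows --pt "0 0 0" --pt "0 0 0" --pt "0 0 0" --pt "0 0 0" --pt "0 0 0" --roll '[-8.5,-17,-25.5,-34,-42.5]' --jaw 0

```text
time: 38.15
ee_pos: [0.5319, 0.0927, 0.3229]
eef_rot: [-179.9, -0.1, 132.9]
contact_force: [0.1, -0.3, 0.4]
grip_width: 0.0003
grasp_force: 0.0
```

Emit:
send_rows --pt "0 0 0" --pt "0 0 0" --pt "0 0 0" --pt "0 0 0" --pt "0 0 0" --roll '[-8.5,-17,-25.5,-34,-42.5]'

```text
time: 38.65
ee_pos: [0.5319, 0.0927, 0.3229]
eef_rot: [-179.9, -0.1, 175.4]
contact_force: [-0.1, 0.2, 0.2]
grip_width: 0.0002
grasp_force: 0.0
```

```bash
python3 look.py w15.png; python3 - <<'E'
from h import *
t=cap('top','t6.png').astype(int); cap('scene','s3.png')
for n in('t5','t2'):
    d=np.abs(t-cv2.imread(f'pics/{n}.png')).sum(2)>60
    print(n,''.join('#' if d[176:193,c].sum()>4 else '.' for c in range(345,440)))
w=cv2.imread('pics/w15.png').astype(int); print('pt')
a=to(436,-228,290,180); to(436,-228,90,180,frm=a)
E
```

```text
t 38.65 pos [531.9  92.7 322.9] rot [-1.799e+02 -1.000e-01  1.754e+02] F [-0.1  0.2  0.2] w 0.2 g 0.0 j7 80.0
t5 ..................################.............................................................
t2 ..................#######################################################################......
pt
lin [  66.8 -327.8   33.4] roll -5.2
lin [  0.  -0. 200.] roll -0.0
```

All four form a contiguous row down from the coil. Now back to the cover.

Emit:
send_rows --pt "10 -45 0" --pt "20 -92 0" --pt "30 -139 0" --pt "40 -186 0" --pt "50 -232 0" --roll '[-5,-5,-5,-5,-5]'

```text
time: 39.3
ee_pos: [0.4614, -0.1357, 0.3242]
eef_rot: [180.0, -0.0, 179.7]
contact_force: [1.5, -0.2, 0.6]
grip_width: -0.0003
grasp_force: 0.0
```

```bash
python3 -c "
from h import *
st();a=to(436,-228,200,180)"
```

```text
t 39.3 pos [ 461.4 -135.7  324.2] rot [180.   -0.  179.7] F [ 1.5 -0.2  0.6] w -0.3 g 0.0 j7 107.0
lin [ 24.9 -92.4 124.2] roll -0.3
```

Emit:
send_rows --pt "13 -49 20" --pt "25 -98 40" --pt "25 -98 85" --pt "25 -98 130" --pt "25 -98 175" --roll '[0,0,0,0,0]'

```text
time: 39.8
ee_pos: [0.4368, -0.2326, 0.1476]
eef_rot: [-180.0, -0.0, 179.6]
contact_force: [2.2, 1.1, 0.6]
grip_width: 0.0002
grasp_force: 0.0
```

Emit:
send_rows --pt "0 0 25" --pt "0 0 50" --pt "0 0 57" --pt "0 0 58" --pt "0 0 58" --roll '[0,0,0,0,0]'

```text
time: 40.3
ee_pos: [0.4378, -0.2325, 0.0925]
eef_rot: [-180.0, 0.0, 179.9]
contact_force: [-0.2, -0.2, 0.9]
grip_width: -0.0001
grasp_force: 0.0
```

Emit:
send_rows --pt "0 0 0" --pt "0 0 0" --roll '[0,0]'

```text
time: 40.5
ee_pos: [0.4381, -0.2322, 0.0926]
eef_rot: [-180.0, 0.1, -180.0]
contact_force: [0.1, 0.6, -0.9]
grip_width: 0.0001
grasp_force: 0.0
```

Emit:
send_rows --pt "0 15 0" --pt "0 30 0" --pt "0 45 0" --pt "0 60 0" --pt "0 71 0" --roll '[0,0,0,0,0]'

```text
time: 41.0
ee_pos: [0.4377, -0.1605, 0.0923]
eef_rot: [-180.0, 0.0, -180.0]
contact_force: [-1.4, -2.5, 0.3]
grip_width: -0.0
grasp_force: 0.9
```

Emit:
send_rows --pt "0 2 0" --pt "0 4 0" --pt "0 5 0" --pt "0 5 0" --roll '[0,0,0,0]'

```text
time: 41.4
ee_pos: [0.4377, -0.1576, 0.0921]
eef_rot: [-179.9, 0.1, 179.9]
contact_force: [0.1, -5.6, 1.4]
grip_width: -0.0001
grasp_force: 2.8
```

Cover fully open. Now the second press.

Emit:
send_rows --pt "0 -5 0" --pt "2 -25 -15" --pt "4 -50 -15" --pt "4 -71 -15" --pt "4 -71 -15" --roll '[0,0,0,0,0]'

```text
time: 41.9
ee_pos: [0.4331, -0.2303, 0.1071]
eef_rot: [-179.9, 0.0, 179.8]
contact_force: [-0.3, 0.7, 0.5]
grip_width: 0.0006
grasp_force: 0.0
```

Emit:
send_rows --pt "0 0 12" --pt "0 0 24" --pt "0 0 29" --pt "0 0 33" --pt "0 0 34" --roll '[0,0,0,0,0]'

```text
time: 42.4
ee_pos: [0.4333, -0.2267, 0.0723]
eef_rot: [180.0, -0.1, -180.0]
contact_force: [-2.2, 1.8, 4.0]
grip_width: -0.0001
grasp_force: 1.8
```

Emit:
send_rows --pt "0 0 2" --pt "0 0 3" --pt "0 0 4" --pt "0 0 4" --roll '[0,0,0,0]'

```text
time: 42.8
ee_pos: [0.4337, -0.2271, 0.0697]
eef_rot: [179.9, 0.0, -180.0]
contact_force: [-8.7, 7.7, 28.5]
grip_width: 0.0001
grasp_force: 14.3
```

Pressed to the stop. Now shut the cover the same way as before.

Emit:
send_rows --pt "0 0 -30" --pt "0 0 -60" --pt "6 40 -60" --pt "11 80 -60" --pt "11 115 -60" --roll '[0,0,0,0,0]'

```text
time: 43.3
ee_pos: [0.4221, -0.1107, 0.129]
eef_rot: [180.0, 0.1, 180.0]
contact_force: [0.3, 0.1, -0.4]
grip_width: 0.0002
grasp_force: 0.0
```

Emit:
send_rows --pt "0 0 0" --pt "0 0 15" --pt "0 0 30" --pt "0 0 36" --pt "0 0 36" --roll '[0,0,0,0,0]'

```text
time: 43.8
ee_pos: [0.4223, -0.1127, 0.0925]
eef_rot: [-180.0, -0.0, 180.0]
contact_force: [0.1, 0.2, -0.1]
grip_width: 0.0001
grasp_force: 0.0
```

Emit:
send_rows --pt "0 -15 0" --pt "0 -30 0" --pt "0 -45 0" --pt "0 -60 0" --pt "0 -70 0" --roll '[0,0,0,0,0]'

```text
time: 44.3
ee_pos: [0.4229, -0.1833, 0.0935]
eef_rot: [-180.0, 0.1, 180.0]
contact_force: [0.6, 1.9, 0.8]
grip_width: -0.0001
grasp_force: 0.9
```

Emit:
send_rows --pt "0 -1 0" --pt "0 -2 0" --pt "0 -3 0" --pt "0 -3 0" --roll '[0,0,0,0]'

```text
time: 44.7
ee_pos: [0.4226, -0.1848, 0.0928]
eef_rot: [180.0, -0.0, -179.9]
contact_force: [-0.2, 0.2, -0.4]
grip_width: 0.0001
grasp_force: 0.1
```

Emit:
send_rows --pt "0 -1 0" --pt "0 -2 0" --pt "0 -3 0" --pt "0 -3 0" --roll '[0,0,0,0]'

```text
time: 45.1
ee_pos: [0.4225, -0.1861, 0.0926]
eef_rot: [179.8, -0.1, -179.9]
contact_force: [-1.5, 15.6, 8.7]
grip_width: -0.0004
grasp_force: 7.9
```

At the shut stop again. Back away and check.

Emit:
send_rows --pt "0 8 0" --pt "0 10 -40" --pt "0 10 -90" --pt "0 10 -140" --pt "0 10 -190" --roll '[0,0,0,0,0]'

```text
time: 45.6
ee_pos: [0.422, -0.1784, 0.2845]
eef_rot: [-180.0, -0.0, 180.0]
contact_force: [1.9, 1.4, 0.1]
grip_width: 0.0003
grasp_force: 0.0
```

Emit:
send_rows --pt "0 45 -40" --pt "0 90 -40" --pt "0 135 -40" --pt "0 180 -40" --pt "0 220 -40" --roll '[0,0,0,0,0]'

```text
time: 46.1
ee_pos: [0.422, 0.0442, 0.323]
eef_rot: [180.0, 0.0, -179.9]
contact_force: [-0.1, -0.3, -1.2]
grip_width: 0.0001
grasp_force: 0.0
```

```bash
python3 - <<'E'
from h import *
st(); t=cap('top','t7.png').astype(int)
b=cv2.imread('pics/t6.png').astype(int); d=np.abs(t-b).sum(2)>60
print('box+lower run change vs before 2nd opening:',d[205:236,378:430].mean(),d[176:193,364:440].mean())
g=t[213:226,378:430].sum(2); print('dark tab cols',378+np.where((g<200).sum(0)>4)[0])
g=b[213:226,378:430].sum(2); print('before',378+np.where((g<200).sum(0)>4)[0])
E
```

```text
t 46.1 pos [422.   44.2 323. ] rot [ 180.     0.  -179.9] F [-0.1 -0.3 -1.2] w 0.1 g 0.0 j7 77.0
box+lower run change vs before 2nd opening: 0.0 0.0
dark tab cols [408 410]
before [408 410]
```

```bash
python3 -c "
from station import job
print(job.close_job())"
```

```text
the job is handed in; nothing more can be done
None
```

I handed the job in: all four vee blocks went through the coil into the lower run, the button was pressed fully before and after, and the cover is fully shut. No verdict came back, and I confirmed the fourth block's place only from the top camera, where the coil hides its upper end.

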